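# Sort full and leaked damper cartridges by weight and lock the carrier

## Robot

A 7-joint arm with a two-finger parallel gripper is mounted at the origin on the work surface. World frame = base frame: x ahead of the robot, y to its left, z up, the work surface at z = 0. Lengths are in mm, angles in rad, forces in N, time in s.
With the tool pointing down it reaches from about 400 to 900 mm from the base axis. Payload 5.6 kg.
Tool frame: the origin (TCP) lies midway between the tips of the shut fingers; the grasp point (between the pads) lies 19 mm behind it (ctrl.grip_depth is the y of the grasp point in the tool frame, in mm); y points along the fingers, z is the direction in which the jaws open and shut, and the axes are right-handed (so a half turn about y gives the same grasp; the last joint's range is limited). The gripper opens to 92 mm and grips with 3 to 60 N. Pads are 20 mm wide; open, the fingers measure 128 mm over their backs; the gripper's body (75 mm by 189 mm) begins 69 mm behind the grasp point.
Start: joints at [1.305, 0.468, -0.012, 1.603, 0.006, 1.071, -0.056], TCP at [143.581, -633.952, 179.592] pointing down, gripper open.
Joint ranges: [-2.53, 2.53], [-0.31, 2.02], [-1.57, 1.55], [0.28, 2.44], [-1.29, 4.43], [0.15, 1.84], [-2.92, 2.92]. Speed limits (rad/s): [2.57, 2.57, 3.14, 3.14, 3.14, 3.14, 3.14].

## Interface

Orientations are given as a 3x3 rotation matrix whose columns are the frame's x, y, z axes.
In Python, from rig import ctrl gives the robot as it stands.
- The arm moves only by the tool arm_command, never from a script. Its argument "motion" is a list of rows, each a list of 2 entries, a list of its own where there are three numbers: the shift along the tool's x, y, z in units of 0.3 m (1.0 is 0.3 m), then the turn about the tool's y in units of 0.5 rad (1.0 is 0.5 rad). A call has 1 to 5 rows; each row shifts and turns the commanded pose from where the row before left it, along the tool's axes as they then stand; what a row does not reach is not made up. A row lasts 1/12 s, in which the tool goes at most 41.7 mm and 7.16 degrees, less where a joint would pass 70% of its speed; a pose out of reach is approached as far as the arm can. A call with a number of a shift or a turn outside -1 to 1 is refused whole. A call with a gripper value outside its range is refused whole. "gripper" is the closure in counts, from 0 (fully open) to 255 (shut), set as the call begins (left out, the last holds). The fingers move at their own pace and stop on an object; the grip force is fixed at half the most. Time passes only in rows, so rows that do not move let the fingers close. It gives the time, the measured TCP pose, the force and the opening at its end, in the units of the state.
- ctrl.get_state(): the state, without advancing time (a new reading comes with each control period).
- ctrl.get_image(name): name is "side" or "top"; returns the picture (420x560x3 uint8, blue, green, red); there is no depth.
- ctrl.camera_model(name): a dict with "camera_matrix" (3x3 intrinsics, pixels), "eye" and "attitude" of the camera in the world. Camera axes: x right, y up, looking along -z (the intrinsics and any distortion apply to the point x, -y, -z); pixel columns grow to the right and rows downward; lengths in mm; the calibration is good to about 2 mm. A picture is of the moment at which its call begins. camera_model takes no time and is no camera call.
- ctrl.finish_job(): hands the job in, once; it reports no verdict.
The state is a dict: "time_s": time; "q": joint angles; "dq": joint speeds; "tau": joint torques, N m; "ee_pos": TCP position; "eef_rot": TCP orientation; "contact_force": force on the tool from outside, world axes, zero at the start; "ft_torque": the same for the moment, N m; "gripper_width": finger opening in mm.
Only numpy, scipy, OpenCV 4.12 (cv2) and the standard library are available. Lean on these libraries where they do the work, as an engineer would, in place of code of your own. Each camera call takes 0.05 s, during which the arm holds its last target.

## Task

First swing the carrier's yellow keeper bar well open, clear of all three cells. Then feel the weight of every cartridge by lifting it: stand each full (heavy) one upright in a cell of its own in the blue carrier and each leaked (light) one upright on the floor of the red tray, setting them down without dropping or throwing them. When all are sorted, swing the keeper bar shut until it clicks home over its catch, without slamming it, and leave the other things on the bench where they are.

Things in the scene. Friction and masses are not known exactly. Their poses are not given: they have to be found in the camera images.
- cartridge_1: damper cartridge, up to six, all alike to the eye: upright aluminium can with green band, 56 mm dia, 58 mm tall, with a dark steel neck 32 mm dia from 58 to 92 mm to grip from above (fingertips above the 58 mm shoulder). Full ones weigh about 620 g, leaked ones about 250 g (within 10 %). Stands on the bench at first; may be absent. Origin: centre of underside, z up its axis; yaw is of no account
- cartridge_2: damper cartridge, up to six, all alike to the eye: upright aluminium can with green band, 56 mm dia, 58 mm tall, with a dark steel neck 32 mm dia from 58 to 92 mm to grip from above (fingertips above the 58 mm shoulder). Full ones weigh about 620 g, leaked ones about 250 g (within 10 %). Stands on the bench at first; may be absent. Origin: centre of underside, z up its axis; yaw is of no account
- cartridge_3: damper cartridge, up to six, all alike to the eye: upright aluminium can with green band, 56 mm dia, 58 mm tall, with a dark steel neck 32 mm dia from 58 to 92 mm to grip from above (fingertips above the 58 mm shoulder). Full ones weigh about 620 g, leaked ones about 250 g (within 10 %). Stands on the bench at first; may be absent. Origin: centre of underside, z up its axis; yaw is of no account
- cartridge_4: damper cartridge, up to six, all alike to the eye: upright aluminium can with green band, 56 mm dia, 58 mm tall, with a dark steel neck 32 mm dia from 58 to 92 mm to grip from above (fingertips above the 58 mm shoulder). Full ones weigh about 620 g, leaked ones about 250 g (within 10 %). Stands on the bench at first; may be absent. Origin: centre of underside, z up its axis; yaw is of no account
- cartridge_5: damper cartridge, up to six, all alike to the eye: upright aluminium can with green band, 56 mm dia, 58 mm tall, with a dark steel neck 32 mm dia from 58 to 92 mm to grip from above (fingertips above the 58 mm shoulder). Full ones weigh about 620 g, leaked ones about 250 g (within 10 %). Stands on the bench at first; may be absent. Origin: centre of underside, z up its axis; yaw is of no account
- cartridge_6: damper cartridge, up to six, all alike to the eye: upright aluminium can with green band, 56 mm dia, 58 mm tall, with a dark steel neck 32 mm dia from 58 to 92 mm to grip from above (fingertips above the 58 mm shoulder). Full ones weigh about 620 g, leaked ones about 250 g (within 10 %). Stands on the bench at first; may be absent. Origin: centre of underside, z up its axis; yaw is of no account
- carrier: blue steel carrier fixed on the bench: 214 x 74 mm box with three open cells in a row along its x, each 66 x 66 mm inside, centres at x = -70, 0, +70 mm, y = 0; floor 4 mm and wall tops 34 mm above the bench, walls 4 mm. Hinge post 24 mm dia, 102 mm tall at x = +135 mm; catch post 24 x 30 mm, 88 mm tall, with a sprung brass ball on top, at x = -127 mm. Origin: centre of underside, z up
- keeper (a joint): yellow keeper bar of the carrier: angle in rad about the upright hinge, 0 = shut on its stop, bar along the carrier's -x over the cells; grows as its free end swings to the carrier's -y, up to 1.6. Stiff: 0.5 N at the knob. From about 0.06 it must be pushed over the sprung ball (crest near 0.027, about 4 N at the knob), then it clicks home at 0 and is held; short of the crest it stays ajar
- keeper_knob (a point): top centre of the upright black knob at the bar's free end: 20 mm dia, from 112 to 152 mm above the bench, 262 mm from the hinge axis; can be pinched from above or pushed. It stays round to the grip as the bar turns
- keeper_hinge (a point): point on the keeper bar's hinge axis, 112 mm above the bench. The bar is 18 mm wide, underside 102 mm and top 112 mm above the bench: it passes over seated cartridges (tops at 96 mm)
- red_tray: open red steel tray fixed to the bench, 240 x 110 mm outside, 34 mm high, walls and floor 4 mm, long side along its x axis; holds three cartridges side by side. Origin: centre of the underside, z up
- spanner: bystander: spanner lying on the bench
- grease_jar: bystander: jar, 60 mm in diameter, 80 mm tall
- flashlight: bystander: black flashlight, 120 mm long, 32 mm high
- flange_nut: bystander: steel nut, 26 mm wide, 16 mm high, among the cartridges
- bracket: bystander: small brass angle, 26 mm high, among the cartridges
- caliper: bystander: caliper lying flat, 160 mm long, 7 mm high

How it is judged (in metres and radians):
On the way, in this order (a step that is already met when the one before it is completed fails the run):
1. the keeper bar is swung well open (beyond 1.1 rad) (value of joint keeper above 1.1 rad), for 0.2 s.
2. every cartridge present stands sorted, full in the carrier and leaked in the red tray, the bar still open (angle between each of cartridge_1, cartridge_2, cartridge_3, cartridge_4, cartridge_5, cartridge_6's own z axis and vertical below 0.12 rad and linear speed of each of cartridge_1, cartridge_2, cartridge_3, cartridge_4, cartridge_5, cartridge_6 below 0.03 m/s and ((x of cartridge_1 in the frame of carrier between -0.078 and 0.078 m and y of cartridge_1 in the frame of carrier between -0.01 and 0.01 m and z of cartridge_1 in the frame of carrier between -0.003 and 0.01 m and contact force between cartridge_1 and carrier above 4 N) or (x of cartridge_1 in the frame of red_tray between -0.093 and 0.093 m and y of cartridge_1 in the frame of red_tray between -0.029 and 0.029 m and z of cartridge_1 in the frame of red_tray between -0.003 and 0.01 m and contact force between cartridge_1 and red_tray below 4 N)) and ((x of cartridge_2 in the frame of carrier between -0.078 and 0.078 m and y of cartridge_2 in the frame of carrier between -0.01 and 0.01 m and z of cartridge_2 in the frame of carrier between -0.003 and 0.01 m and contact force between cartridge_2 and carrier above 4 N) or (x of cartridge_2 in the frame of red_tray between -0.093 and 0.093 m and y of cartridge_2 in the frame of red_tray between -0.029 and 0.029 m and z of cartridge_2 in the frame of red_tray between -0.003 and 0.01 m and contact force between cartridge_2 and red_tray below 4 N)) and ((x of cartridge_3 in the frame of carrier between -0.078 and 0.078 m and y of cartridge_3 in the frame of carrier between -0.01 and 0.01 m and z of cartridge_3 in the frame of carrier between -0.003 and 0.01 m and contact force between cartridge_3 and carrier above 4 N) or (x of cartridge_3 in the frame of red_tray between -0.093 and 0.093 m and y of cartridge_3 in the frame of red_tray between -0.029 and 0.029 m and z of cartridge_3 in the frame of red_tray between -0.003 and 0.01 m and contact force between cartridge_3 and red_tray below 4 N)) and ((x of cartridge_4 in the frame of carrier between -0.078 and 0.078 m and y of cartridge_4 in the frame of carrier between -0.01 and 0.01 m and z of cartridge_4 in the frame of carrier between -0.003 and 0.01 m and contact force between cartridge_4 and carrier above 4 N) or (x of cartridge_4 in the frame of red_tray between -0.093 and 0.093 m and y of cartridge_4 in the frame of red_tray between -0.029 and 0.029 m and z of cartridge_4 in the frame of red_tray between -0.003 and 0.01 m and contact force between cartridge_4 and red_tray below 4 N)) and ((x of cartridge_5 in the frame of carrier between -0.078 and 0.078 m and y of cartridge_5 in the frame of carrier between -0.01 and 0.01 m and z of cartridge_5 in the frame of carrier between -0.003 and 0.01 m and contact force between cartridge_5 and carrier above 4 N) or (x of cartridge_5 in the frame of red_tray between -0.093 and 0.093 m and y of cartridge_5 in the frame of red_tray between -0.029 and 0.029 m and z of cartridge_5 in the frame of red_tray between -0.003 and 0.01 m and contact force between cartridge_5 and red_tray below 4 N)) and ((x of cartridge_6 in the frame of carrier between -0.078 and 0.078 m and y of cartridge_6 in the frame of carrier between -0.01 and 0.01 m and z of cartridge_6 in the frame of carrier between -0.003 and 0.01 m and contact force between cartridge_6 and carrier above 4 N) or (x of cartridge_6 in the frame of red_tray between -0.093 and 0.093 m and y of cartridge_6 in the frame of red_tray between -0.029 and 0.029 m and z of cartridge_6 in the frame of red_tray between -0.003 and 0.01 m and contact force between cartridge_6 and red_tray below 4 N)) and value of joint keeper above 0.2 rad), for 0.2 s.
3. the keeper bar is shut and clicked home (value of joint keeper below 0.025 rad), for 0.2 s.
At the end, for the whole second after the job is handed in: Every cartridge present stands upright (within 0.12 rad) and at rest on the floor of a carrier cell if full (it weighs more than 4 N on the carrier) or of the red tray if leaked (less than 4 N on the tray), and the keeper bar rests clicked home (joint below 0.025 rad) (angle between each of cartridge_1, cartridge_2, cartridge_3, cartridge_4, cartridge_5, cartridge_6's own z axis and vertical below 0.12 rad and linear speed of each of cartridge_1, cartridge_2, cartridge_3, cartridge_4, cartridge_5, cartridge_6 below 0.03 m/s and ((x of cartridge_1 in the frame of carrier between -0.078 and 0.078 m and y of cartridge_1 in the frame of carrier between -0.01 and 0.01 m and z of cartridge_1 in the frame of carrier between -0.003 and 0.01 m and contact force between cartridge_1 and carrier above 4 N) or (x of cartridge_1 in the frame of red_tray between -0.093 and 0.093 m and y of cartridge_1 in the frame of red_tray between -0.029 and 0.029 m and z of cartridge_1 in the frame of red_tray between -0.003 and 0.01 m and contact force between cartridge_1 and red_tray below 4 N)) and ((x of cartridge_2 in the frame of carrier between -0.078 and 0.078 m and y of cartridge_2 in the frame of carrier between -0.01 and 0.01 m and z of cartridge_2 in the frame of carrier between -0.003 and 0.01 m and contact force between cartridge_2 and carrier above 4 N) or (x of cartridge_2 in the frame of red_tray between -0.093 and 0.093 m and y of cartridge_2 in the frame of red_tray between -0.029 and 0.029 m and z of cartridge_2 in the frame of red_tray between -0.003 and 0.01 m and contact force between cartridge_2 and red_tray below 4 N)) and ((x of cartridge_3 in the frame of carrier between -0.078 and 0.078 m and y of cartridge_3 in the frame of carrier between -0.01 and 0.01 m and z of cartridge_3 in the frame of carrier between -0.003 and 0.01 m and contact force between cartridge_3 and carrier above 4 N) or (x of cartridge_3 in the frame of red_tray between -0.093 and 0.093 m and y of cartridge_3 in the frame of red_tray between -0.029 and 0.029 m and z of cartridge_3 in the frame of red_tray between -0.003 and 0.01 m and contact force between cartridge_3 and red_tray below 4 N)) and ((x of cartridge_4 in the frame of carrier between -0.078 and 0.078 m and y of cartridge_4 in the frame of carrier between -0.01 and 0.01 m and z of cartridge_4 in the frame of carrier between -0.003 and 0.01 m and contact force between cartridge_4 and carrier above 4 N) or (x of cartridge_4 in the frame of red_tray between -0.093 and 0.093 m and y of cartridge_4 in the frame of red_tray between -0.029 and 0.029 m and z of cartridge_4 in the frame of red_tray between -0.003 and 0.01 m and contact force between cartridge_4 and red_tray below 4 N)) and ((x of cartridge_5 in the frame of carrier between -0.078 and 0.078 m and y of cartridge_5 in the frame of carrier between -0.01 and 0.01 m and z of cartridge_5 in the frame of carrier between -0.003 and 0.01 m and contact force between cartridge_5 and carrier above 4 N) or (x of cartridge_5 in the frame of red_tray between -0.093 and 0.093 m and y of cartridge_5 in the frame of red_tray between -0.029 and 0.029 m and z of cartridge_5 in the frame of red_tray between -0.003 and 0.01 m and contact force between cartridge_5 and red_tray below 4 N)) and ((x of cartridge_6 in the frame of carrier between -0.078 and 0.078 m and y of cartridge_6 in the frame of carrier between -0.01 and 0.01 m and z of cartridge_6 in the frame of carrier between -0.003 and 0.01 m and contact force between cartridge_6 and carrier above 4 N) or (x of cartridge_6 in the frame of red_tray between -0.093 and 0.093 m and y of cartridge_6 in the frame of red_tray between -0.029 and 0.029 m and z of cartridge_6 in the frame of red_tray between -0.003 and 0.01 m and contact force between cartridge_6 and red_tray below 4 N)) and value of joint keeper below 0.025 rad and velocity of joint keeper between -0.05 and 0.05 rad/s); the robot touches nothing.
It fails at once if a bystander was pushed more than 8 cm away (distance of any of spanner, grease_jar, flashlight, flange_nut, bracket, caliper from where it was at the start of the episode above 0.08 m).
It fails at once if the grease jar was knocked over (angle between grease_jar's own z axis and vertical above 0.6 rad).
It fails at once if a cartridge was dropped or thrown (faster than 1.5 m/s) (linear speed of any of cartridge_1, cartridge_2, cartridge_3, cartridge_4, cartridge_5, cartridge_6 above 1.5 m/s).
It fails at once if the keeper bar was slammed (faster than 5 rad/s) (velocity of joint keeper below -5 rad/s or velocity of joint keeper above 5 rad/s).
Of cartridge_1, cartridge_2, cartridge_3, cartridge_4, cartridge_5, cartridge_6 only 4 to 6 are there at a start; the rules pass over those that are not, and their reading is None.
At some moment in a run one of cartridge_1, cartridge_2, cartridge_3, cartridge_4, cartridge_5, cartridge_6 may be knocked a few centimetres aside while the robot is not near it.
It also fails if it takes over 210 s, if anything falls off the work surface, if the arm or the gripper's body presses on something with over 40 N, if the wrist force passes 120 N, or if a joint passes its speed limit or range.

## Working session

There is one attempt and no reset: what is moved stays moved. The work goes in short steps, Python scripts to look and compute and a tool call to move; the robot and the scene stay as the last step left them, time stands still between calls to the robot, and variables do not carry over. Pictures are saved under pics/ and viewed, and the job is handed in when it is done.

Besides the shell and the picture viewer there is one more tool, called by a JSON object that holds its "method" and its "body", one argument or row to a line. arm_command: Moves the arm, as the interface text tells. Its arguments: {"type":"object","properties":{"motion":{"type":"array"},"gripper":{"type":"number"}},"required":["motion"]}

```bash
ls -la; mkdir -p pics; python3 - <<'E'
from rig import ctrl
import cv2, numpy as np
s=ctrl.get_state()
for k,v in s.items(): print(k,np.round(v,3).tolist())
for n in("side","top"):
    m=ctrl.camera_model(n); print(n,{k:np.round(v,4).tolist() for k,v in m.items()})
    cv2.imwrite(f"pics/{n}0.png",ctrl.get_image(n))
print(ctrl.grip_depth)
E
```

```text
total 12
drwxr-xr-x  3 agent agent 4096 Dec  7 03:14 .
drwxr-xr-x 23 root  root  4096 Dec  7 03:14 ..
drwxr-xr-x  2 agent agent 4096 Dec  7 03:14 pics
time_s 0.0
q [1.305, 0.468, -0.012, 1.604, 0.006, 1.071, -0.056]
dq [0.001, 0.001, -0.001, -0.002, 0.002, 0.001, -0.001]
tau [-0.001, -52.058, -0.013, -24.375, -0.057, 0.017, 0.0]
ee_pos [143.414, -633.324, 178.609]
eef_rot [[-0.975, -0.001, 0.221], [-0.221, 0.002, -0.975], [0.0, -1.0, -0.002]]
contact_force [-0.757, -0.497, 0.014]
ft_torque [-0.019, -0.025, -0.001]
gripper_width 91.479
side {'camera_matrix': [[499.7477, 0.0, 282.6862], [0.0, 499.7477, 202.9928], [0.0, 0.0, 1.0]], 'eye': [563.0619, -902.5042, 962.986], 'attitude': [[0.9978, 0.0518, -0.0425], [-0.0667, 0.7022, -0.7089], [-0.0069, 0.7101, 0.704]]}
top {'camera_matrix': [[532.467, 0.0, 287.5041], [0.0, 532.467, 205.8058], [0.0, 0.0, 1.0]], 'eye': [496.0835, -38.531, 1575.2504], 'attitude': [[-0.0087, 0.9965, -0.0832], [-0.9998, -0.0101, -0.0155], [-0.0163, 0.083, 0.9964]]}
-18.700000000000003
```

View pics/side0.png

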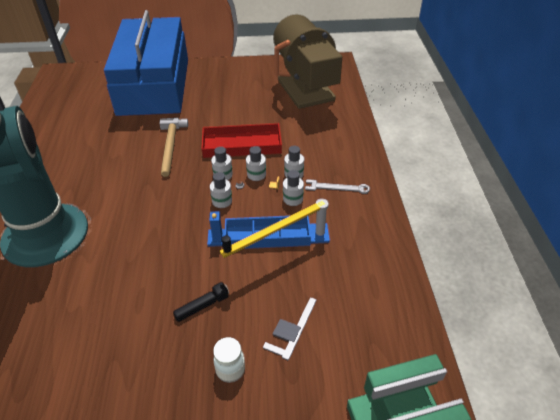

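View pics/top0.png

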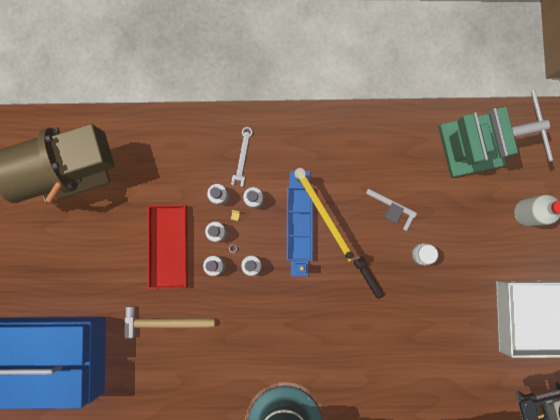

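```bash
cat > h.py <<'E'
import numpy as np, cv2
from rig import ctrl
class Cam:
    def __init__(s,n):
        m=ctrl.camera_model(n); s.K=np.array(m["camera_matrix"]);s.e=np.array(m["eye"]);s.R=np.array(m["attitude"])
    def proj(s,P):
        c=(np.atleast_2d(P)-s.e)@s.R; c=c*[1,-1,-1]; u=c@s.K.T; return u[:,:2]/u[:,2:]
    def back(s,uv,z):
        uv=np.atleast_2d(np.array(uv,float)); d=np.c_[uv,np.ones(len(uv))]@np.linalg.inv(s.K).T
        d=(d*[1,-1,-1])@s.R.T; t=(z-s.e[2])/d[:,2]; return s.e+d*t[:,None]
def crop(img,x0,y0,w,h,f,name):
    cv2.imwrite(name,cv2.resize(img[y0:y0+h,x0:x0+w],None,fx=f,fy=f,interpolation=cv2.INTER_CUBIC))
E
python3 - <<'E'
from h import *
t=cv2.imread("pics/top0.png"); s=cv2.imread("pics/side0.png")
crop(t,140,160,250,140,3.2,"pics/t0c.png"); crop(s,160,115,220,190,3.15,"pics/s0c.png")
E
```

```text
(no output)
```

View pics/t0c.png

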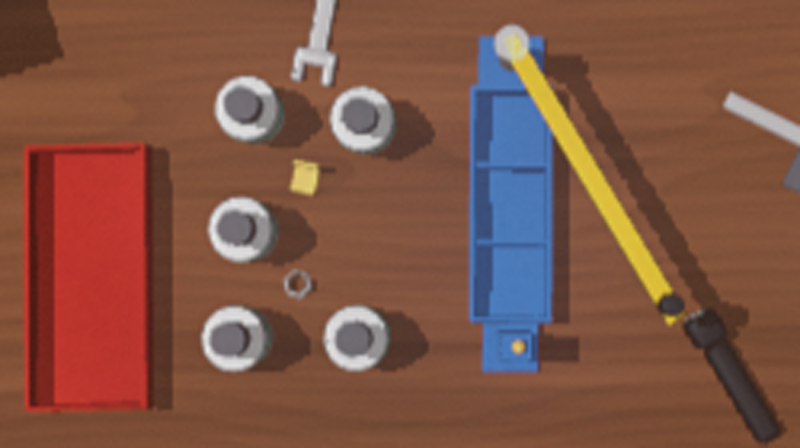

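View pics/s0c.png

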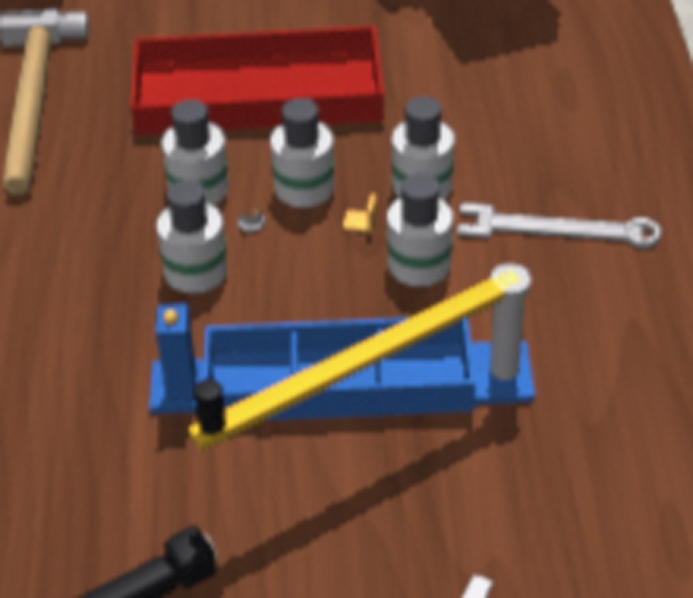

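```bash
cat >> h.py <<'E'
from scipy.optimize import least_squares
TH=np.linspace(0,2*np.pi,60,endpoint=False)
def cyl(x,y,r,z0,z1):
    c=np.c_[x+r*np.cos(TH),y+r*np.sin(TH)]
    return np.r_[np.c_[c,np.full(60,z0)],np.c_[c,np.full(60,z1)]]
def hullcen(cam,P):
    h=cv2.convexHull(cam.proj(P).astype(np.float32)); m=cv2.moments(h); return np.array([m['m10']/m['m00'],m['m01']/m['m00']]),m['m00']
def necks(img):
    hsv=cv2.cvtColor(img,cv2.COLOR_BGR2HSV)
    m=((hsv[...,2]<115)&(hsv[...,1]<70)).astype(np.uint8)
    n,l,st,ce=cv2.connectedComponentsWithStats(m,connectivity=4)
    return [(ce[i],st[i,4],st[i]) for i in range(1,n) if 50<st[i,4]<400]
E
python3 - <<'E'
from h import *
for n in("top","side"):
    im=cv2.imread(f"pics/{n}0.png"); cam=Cam(n)
    print(n)
    for c,a,s in necks(im):
        w=cam.back(c,75)[0]
        if 300<w[0]<900 and -400<w[1]<450: 
            f=least_squares(lambda p:hullcen(cam,cyl(p[0],p[1],16,58,92))[0]-c,w[:2]).x
            print(np.round(c,1),a,s[2:4],np.round(f,1),round(hullcen(cam,cyl(*f,16,58,92))[1]))
E
```

```text
top
[252.8 196.3] 77 [11 10] [649.3  82.9] 117
[393.7 213. ] 229 [18 20] [ 597.9 -313.8] 128
[359.6 263. ] 69 [11 12] [ 458.9 -215.2] 120
[251.  265.5] 81 [11 10] [454.5  88.6] 115
[371.5 282.3] 204 [22 30] [ 405.2 -247.2] 126
side
[293.9 153.5] 166 [12 17] [661.2 185.9] 173
[220.2 154.6] 158 [11 17] [454.9 196.3] 174
[255.1 154.4] 161 [11 16] [552.5 190.2] 173
[221.6 176.3] 319 [20 28] [460.6 104.3] 191
[257.3 172.1] 188 [20 19] [556.4 114.7] 186
[293.7 174.9] 301 [20 26] [653.   95.6] 189
[223.  199.2] 199 [21 20] [466.   16.5] 208
[293.8 197.2] 195 [21 18] [646.3  10.7] 206
[320.8 220.7] 224 [12 28] [705.2 -76.3] 225
[224.7 243.5] 113 [23 16] [ 472.6 -132.6] 244
```

```bash
python3 - <<'E'
from h import *
im=cv2.imread("pics/top0.png"); hsv=cv2.cvtColor(im,cv2.COLOR_BGR2HSV)
print(hsv[185:206,205:232,2]);print(hsv[185:206,205:232,1])
im=cv2.imread("pics/side0.png"); hsv=cv2.cvtColor(im,cv2.COLOR_BGR2HSV)
print(hsv[145:212:2,208:234,2])
E
```

```text
[[132 133 133 133 131 137 165 198 205 208 217 219 218 215 211 200 196 165
  139 135 139 138 139 139 140 137 139]
 [135 136 135 135 137 170 208 215 202 188 191 202 216 216 215 214 215 203
  157 118 136 141 140 140 143 141 141]
 [136 136 136 136 154 207 217 193 156 138 140 153 171 190 213 215 216 215
  201 146 108 111 113 117 138 140 139]
 [136 135 135 158 205 216 178 144 119 114 115 114 120 141 176 213 214 214
  215 198 107  80  93  96 111 113 112]
 [134 134 139 190 219 184 128 116 115 115 114 111 112 115 126 160 177 179
  180 176 123  75  91  93  96  95  94]
 [133 132 145 211 209 144 114 115 116 116 115 114 113 113 112  94 121 146
  147 150 139  86  79  92  95  94  93]
 [134 133 159 221 202 130 115 116 115 117 117 114 113 114 113  90  87 140
  145 145 145 101  74  90  95  94  94]
 [133 137 176 222 204 130 115 116 117 116 117 115 114 113 115  94  69 120
  145 146 145 114  80  82  92  95  94]
 [132 137 180 221 217 137 115 115 117 116 117 117 114 114 115  88  68 119
  147 146 145 122  86  76  91  93  90]
 [133 137 179 221 220 156 119 117 116 116 116 115 115 115 114  74  70 126
  146 148
[... 6654 characters left out ...]
75  68  64
   61  61  67  77  81  82 119 126]
 [122 123 120 114 113 111 105  98  94  84  78  76  74  73  75  76  76  81
   85  88  92  90  86  83 120 125]
 [121 124 118  88  90 110 120 122 123 120 119 117 115 112 108 107 103 100
   98  96  95  90  82  82 118 125]
 [122 123 117  84  70  80 100 116 122 121 121 120 117 114 110 108 105 100
   97  91  83  78  78 101 123 125]
 [122 120  89  70  66  65  64  67  76  85  96  97  98  95  93  91  90  81
   74  70  69  71  81 118 128 124]
 [123 120  86  69  67  66  64  62  61  58  59  63  67  69  69  69  68  67
   68  70  71  82 117 128 128 125]
 [124 120  89  90  92  94  97 114 119 121 121  77  64  70  70  70  69  69
   70  77  99 120 128 129 129 127]]
```

```bash
cat >> h.py <<'E'
def top_necks(im,vmax=130):
    cam=Cam("top"); hsv=cv2.cvtColor(im,cv2.COLOR_BGR2HSV)
    m=((hsv[...,2]<vmax)&(hsv[...,1]<50)).astype(np.uint8)
    m=cv2.morphologyEx(m,cv2.MORPH_OPEN,cv2.getStructuringElement(cv2.MORPH_ELLIPSE,(5,5)))
    n,l,st,ce=cv2.connectedComponentsWithStats(m,connectivity=4); out=[]
    for i in range(1,n):
        if not 60<st[i,4]<260: continue
        c=ce[i]; w=cam.back(c,80)[0]
        if not(300<w[0]<900 and -400<w[1]<450): continue
        f=least_squares(lambda p:hullcen(cam,cyl(p[0],p[1],16,58,92))[0]-c,w[:2]).x
        out.append((f,c,st[i,4],hullcen(cam,cyl(*f,16,58,92))[1]))
    return out
E
python3 - <<'E'
from h import *
im=cv2.imread("pics/top0.png"); cam=Cam("top"); sc=Cam("side")
for f,c,a,m in top_necks(im): print(np.round(f,1),np.round(c,1),a,round(m), "side px",np.round(sc.proj([[*f,75]]),1))
# crop px
g=lambda u,v:(140+u/3.2,160+v/3.2)
for nm,p,z in [("tray TL",(26,146),34),("tray TR",(148,146),34),("tray BL",(26,409),34),("tray BR",(148,409),34),
 ("car wall TL",(472,88),34),("TR",(550,88),34),("BL",(472,321),34),("BR",(552,321),34),("ball",(518,346),92),("hinge",(512,44),107),("knobtop",(672,303),152),("bar end",(672,320),112)]:
    print(nm,np.round(cam.back(g(*p),z)[0],1))
gs=lambda u,v:(160+u/3.15,115+v/3.15)
for nm,p,z in [("hinge",(510,278),107),("knob",(208,386),152),("ball",(171,316),92),("wallTL",(205,326),34),("wallTR",(467,317),34),("frontL",(205,388),34),("frontR",(473,380),34)]:
    print(nm,np.round(sc.back(gs(*p),z)[0],1))
E
```

```text
[660.4 186.6] [216.3 192.7] 101 124 side px [[293.6 153.4]]
[650.1  83.9] [252.4 196. ] 97 117 side px [[292.9 178. ]]
[ 598.6 -313.7] [393.7 212.8] 216 128 side px [[283.8 306.1]]
[552.3 193.1] [213.9 230.9] 99 122 side px [[255.  153.7]]
[454.6 199.8] [211.4 265.7] 94 125 side px [[220.1 153.9]]
[454.5  89.7] [250.6 265.5] 97 115 side px [[219.1 180.2]]
tray TL [629.4 392.2  34. ]
tray TR [628.2 280.6  34. ]
tray BL [391.8 389.1  34. ]
tray BR [390.9 278.9  34. ]
car wall TL [678.2 -14.9  34. ]
TR [677.5 -85.9  34. ]
BL [467.2 -13.1  34. ]
BR [466.6 -85.1  34. ]
ball [446.4 -53.7  92. ]
hinge [707.7 -51.2 107. ]
knobtop [ 482.9 -181.3  152. ]
bar end [ 468.1 -185.   112. ]
hinge [709.7 -48.5 107. ]
knob [ 483.1 -182.5  152. ]
ball [447.8 -55.6  92. ]
wallTL [468.1 -12.5  34. ]
wallTR [681.7 -18.   34. ]
frontL [469.1 -79.7  34. ]
frontR [679.3 -86.6  34. ]
```

{"method": "arm_command", "body": {
  "motion": [
    [[0,0,0],0.223],
    [[0,0,0],0.223],
    [[-0.08,0,-0.107],0],
    [[-0.08,0,-0.107],0],
    [[-0.08,0,-0.107],0]
  ],
  "gripper": 0
}}

```text
time_s: 0.52
ee_pos: [215.7, -536.2, 178.8]
eef_rot: [[-1.0, -0.001, -0.002], [0.002, 0.001, -1.0], [0.001, -1.0, -0.001]]
contact_force: [0.9, -0.1, 0.6]
gripper_width: 91.7
```

{"method": "arm_command", "body": {
  "motion": [
    [[-0.081,0,-0.108],0],
    [[-0.081,0,-0.108],0],
    [[-0.081,0,-0.108],0],
    [[-0.081,0,-0.108],0],
    [[-0.081,0,-0.108],0]
  ]
}}

```text
time_s: 0.93
ee_pos: [337.8, -373.8, 179.5]
eef_rot: [[-1.0, -0.0, -0.0], [0.0, 0.0, -1.0], [0.0, -1.0, -0.0]]
contact_force: [0.4, -0.3, -0.7]
gripper_width: 92.1
```

{"method": "arm_command", "body": {
  "motion": [
    [[-0.081,0,-0.108],0],
    [[-0.081,0,-0.108],0],
    [[-0.081,0,-0.108],0],
    [[-0.081,0,-0.108],0],
    [[-0.081,0,-0.108],0]
  ]
}}

```text
time_s: 1.35
ee_pos: [459.3, -211.9, 179.5]
eef_rot: [[-1.0, -0.0, -0.0], [0.0, -0.0, -1.0], [0.0, -1.0, 0.0]]
contact_force: [0.7, -0.3, 0.1]
gripper_width: 91.9
```

{"method": "arm_command", "body": {
  "motion": [
    [[-0.081,0,-0.107],0],
    [[0,0,0],0],
    [[0,0,0],0],
    [[0,0,0],0]
  ]
}}

```text
time_s: 1.68
ee_pos: [482.3, -182.1, 179.1]
eef_rot: [[-1.0, -0.001, -0.0], [0.0, -0.0, -1.0], [0.001, -1.0, 0.0]]
contact_force: [0.0, -1.5, -0.5]
gripper_width: 91.8
```

```bash
python3 - <<'E'
from h import *
s=ctrl.get_state(); print(s["time_s"],np.round(s["ee_pos"],1),np.round(s["eef_rot"],3).tolist(),np.round(s["contact_force"],2),np.round(s["q"],2))
a=ctrl.get_image("side"); crop(a,150,120,230,190,3,"pics/s1.png")
E
```

```text
1.6833 [ 482.3 -182.1  179.1] [[-1.0, -0.001, -0.0], [0.0, -0.0, -1.0], [0.001, -1.0, 0.0]] [ 0.04 -1.46 -0.53] [ 0.52  0.26 -0.26  1.91  0.08  0.98 -1.35]
```

View pics/s1.png

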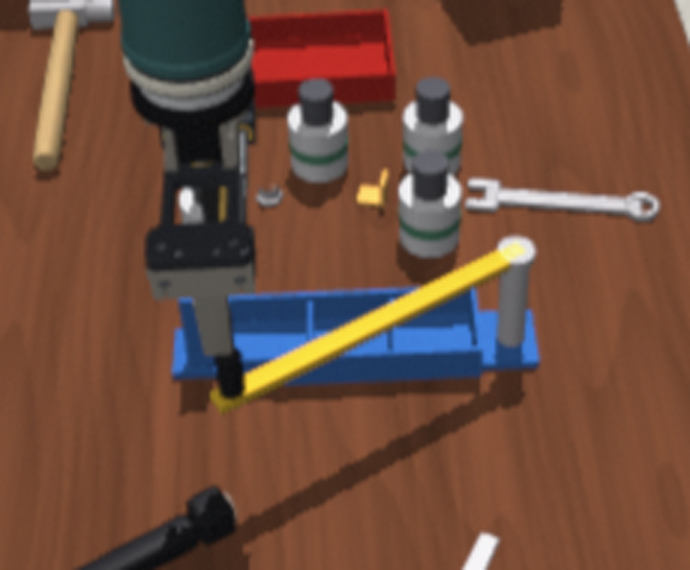

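```bash
python3 - <<'E'
from h import *
c=Cam("side")
for P in [[482.3,-182.1,179],[482.3,-228,179],[482.3,-136,179],[482.3,-182,152],[482.3,-182,112]]:
    p=c.proj([P])[0]; print(P,np.round(p,1),np.round((p-[150,120])*3,0))
E
```

```text
[482.3, -182.1, 179] [224.6 229. ] [224. 327.]
[482.3, -228, 179] [224.2 245.5] [223. 376.]
[482.3, -136, 179] [224.9 213.4] [225. 280.]
[482.3, -182, 152] [225.7 237.4] [227. 352.]
[482.3, -182, 112] [227.2 249.3] [232. 388.]
```

{"method": "arm_command", "body": {
  "motion": [
    [[0,0.07,0],0],
    [[0,0.065,0],0],
    [[0,0.06,0],0],
    [[0,0,0],0]
  ]
}}

```text
time_s: 2.07
ee_pos: [479.4, -182.8, 117.9]
eef_rot: [[-1.0, -0.006, -0.004], [0.004, 0.002, -1.0], [0.006, -1.0, -0.002]]
contact_force: [-0.1, 0.2, -0.6]
gripper_width: 92.1
```

{"method": "arm_command", "body": {
  "motion": [
    [[0,0,0],0],
    [[0,0,0],0],
    [[0,0,0],0],
    [[0,0,0],0],
    [[0,0,0],0]
  ],
  "gripper": 255
}}

```text
time_s: 2.48
ee_pos: [483.5, -182.0, 122.0]
eef_rot: [[-1.0, 0.001, -0.001], [0.001, -0.001, -1.0], [-0.001, -1.0, 0.001]]
contact_force: [-0.2, 0.3, -0.1]
gripper_width: 60.5
```

{"method": "arm_command", "body": {
  "motion": [
    [[0,0,0],0],
    [[0,0,0],0],
    [[0,0,0],0],
    [[0,0,0],0],
    [[0,0,0],0]
  ]
}}

```text
time_s: 2.9
ee_pos: [483.1, -181.6, 121.1]
eef_rot: [[-1.0, 0.0, -0.0], [0.0, -0.0, -1.0], [-0.0, -1.0, 0.0]]
contact_force: [0.5, -0.3, -0.6]
gripper_width: 27.2
```

{"method": "arm_command", "body": {
  "motion": [
    [[0,0,0],0],
    [[0,0,0],0],
    [[0,0,0],0],
    [[0,0,0],0]
  ]
}}

```text
time_s: 3.23
ee_pos: [483.0, -181.6, 121.0]
eef_rot: [[-1.0, -0.0, -0.0], [0.0, 0.0, -1.0], [0.0, -1.0, -0.0]]
contact_force: [0.6, 0.2, -0.2]
gripper_width: 1.5
```

```bash
python3 - <<'E'
import numpy as np
# arc from phi0 to phi1, in tool units per row (tool x=-X, z=-Y)
h=np.array([708.5,-50]); p=np.array([483.1,-181.8]); d=h-p
print(np.hypot(*d), np.arctan2(p[1]*-1-50,-(p[0]-708.5)))
r=np.hypot(*d); f0=np.arctan2(-(p[1]+50),708.5-p[0]); 
ph=np.linspace(f0,1.35,16); P=h+r*np.c_[-np.cos(ph),-np.sin(ph)]
print(np.round(-np.diff(P,axis=0)/300,3).tolist(),P[-1])
E
```

```text
261.10610869912637 0.5291220303334901
[[-0.025, 0.04], [-0.027, 0.039], [-0.029, 0.037], [-0.031, 0.036], [-0.033, 0.034], [-0.035, 0.032], [-0.037, 0.03], [-0.038, 0.028], [-0.04, 0.026], [-0.041, 0.024], [-0.043, 0.021], [-0.044, 0.019], [-0.045, 0.017], [-0.045, 0.014], [-0.046, 0.012]] [ 651.31601615 -304.76732913]
```

```bash
python3 - <<'E'
from h import *
a=ctrl.get_image("side"); crop(a,150,150,150,120,4.5,"pics/s2.png")
a=ctrl.get_image("top"); crop(a,270,160,150,120,4.5,"pics/t2.png")
E
```

```text
(no output)
```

View pics/s2.png

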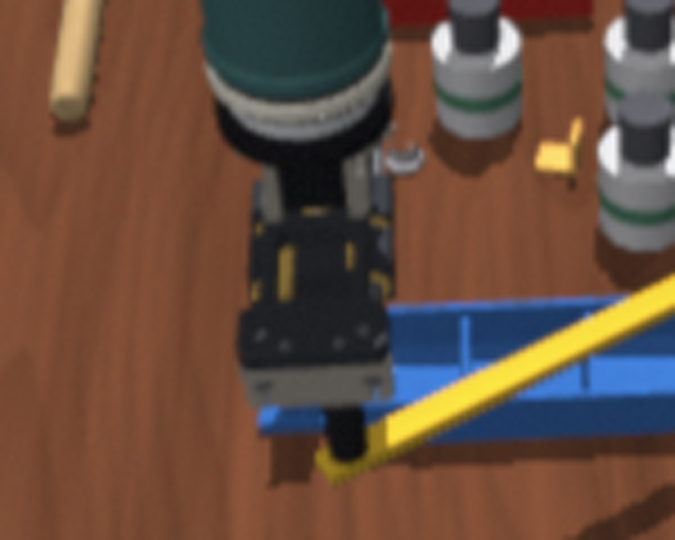

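View pics/t2.png

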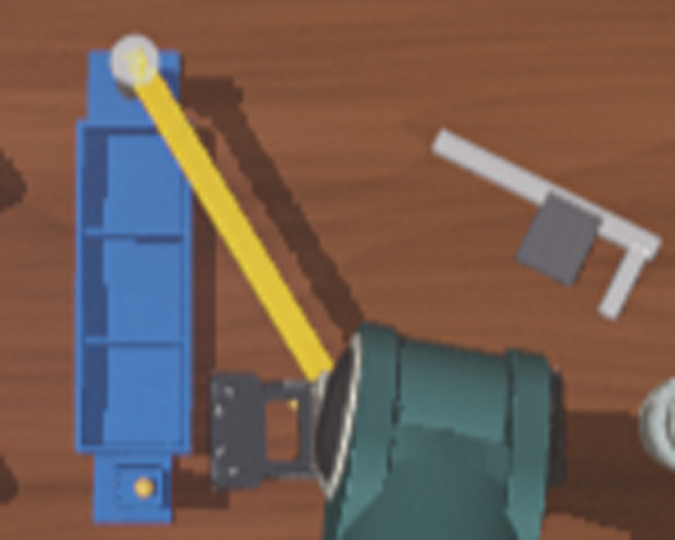

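```bash
python3 - <<'E'
from h import *
c=Cam("side");t=Cam("top")
for P in [[483,-182,121],[483,-276,209],[483,-88,209],[446,-88,209],[520,-88,209],[483,-182,209]]:
    p=c.proj([P])[0]; q=t.proj([P])[0]; print(P,np.round((p-[150,150])*4.5,0),np.round((q-[270,160])*4.5,0))
for z in (121,170,209,260): print(z, t.back((270+235/4.5,160+425/4.5),z), c.back((150+315/4.5,150+375/4.5),z))
E
```

```text
[483, -182, 121] [347. 435.] [356. 425.]
[483, -276, 209] [328. 469.] [538. 425.]
[483, -88, 209] [335. 173.] [205. 428.]
[446, -88, 209] [259. 176.] [206. 494.]
[520, -88, 209] [410. 169.] [205. 363.]
[483, -182, 209] [331. 311.] [371. 427.]
121 [[ 483.8944729  -109.04041671  121.        ]] [[ 466.26078536 -141.35059201  121.        ]]
170 [[ 484.30517309 -106.66464712  170.        ]] [[ 471.89419977 -185.64648735  170.        ]]
209 [[ 484.63205691 -104.77372846  209.        ]] [[ 476.37793776 -220.90240404  209.        ]]
260 [[ 485.05952037 -102.30098867  260.        ]] [[ 482.24128745 -267.00629511  260.        ]]
```

{"method": "arm_command", "body": {
  "motion": [
    [[0,-0.07,0],0],
    [[0,-0.1,0],0],
    [[0,-0.1,0],0],
    [[0,0,0],0],
    [[0,0,0],0]
  ]
}}

```text
time_s: 3.75
ee_pos: [484.2, -182.0, 203.7]
eef_rot: [[-1.0, 0.004, -0.0], [0.0, -0.002, -1.0], [-0.004, -1.0, 0.002]]
contact_force: [0.3, 0.1, -0.0]
gripper_width: 1.0
```

```bash
python3 - <<'E'
from h import *
s=ctrl.get_state(); print(s["time_s"],np.round(s["ee_pos"],1),s["gripper_width"])
a=ctrl.get_image("side"); crop(a,180,160,100,100,6,"pics/s3.png")
c=Cam("side");t=Cam("top")
e=s["ee_pos"];p=c.proj([e])[0]; print((p-[180,160])*6)
print((c.proj([[483,-182,152],[483,-182,112]])-[180,160])*6)
# triangulate knob
a=c.back((226,237.5),[152])[0]; 
for z in (112,132,152,170): print(z,c.back((226,237.5),z)[0],t.back((350,254.7),z)[0])
E
```

```text
3.75 [ 484.2 -182.   203.7] 1.0030572713479944
[266.37738567 365.54462858]
[[275.96763391 464.1693893 ]
 [285.37092058 535.89836086]]
112 [ 479.06905697 -146.88141901  112.        ] [ 482.47202551 -185.27708201  112.        ]
132 [ 481.04307001 -164.64017695  132.        ] [ 482.65806948 -183.27132642  132.        ]
152 [ 483.01708306 -182.39893489  152.        ] [ 482.84411345 -181.26557083  152.        ]
170 [ 484.7936948  -198.38181704  170.        ] [ 483.01155302 -179.4603908   170.        ]
```

View pics/s3.png

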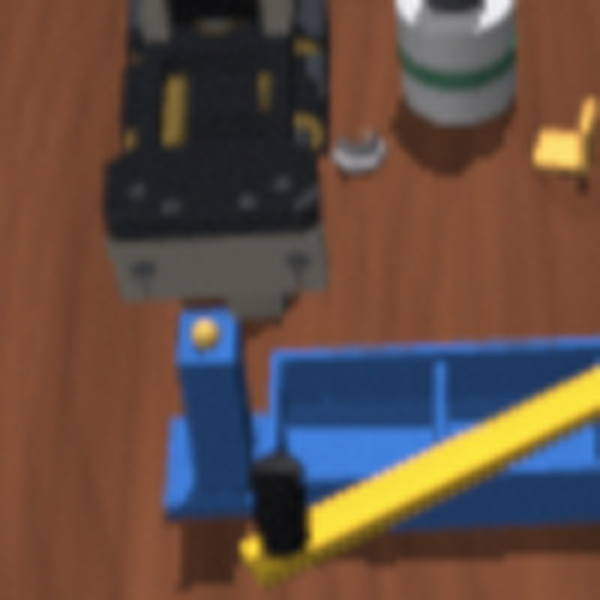

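```bash
python3 - <<'E'
from h import *
c=Cam("side")
def atY(uv,Y):
    a=c.back(uv,0)[0];b=c.back(uv,300)[0]; k=(Y-a[1])/(b[1]-a[1]); return a+k*(b-a)
for nm,uv,Y in [("plate bottom near",(180+225/6,160+297/6),-276),("tip y-200",(180+260/6,160+318/6),-200),("tip y-182",(180+260/6,160+318/6),-182),("tip y-160",(180+260/6,160+318/6),-160)]:
    print(nm,atY(uv,Y))
E
```

```text
plate bottom near [ 484.95960187 -276.          333.01257805]
tip y-200 [ 486.05481945 -200.          245.81464825]
tip y-182 [ 484.08169514 -182.          227.43883563]
tip y-160 [ 481.67009875 -160.          204.97950909]
```

{"method": "arm_command", "body": {
  "motion": [
    [[0,0,0],0],
    [[0,0,0],0],
    [[0,0,0],0],
    [[0,0,0],0],
    [[0,0,0],0]
  ],
  "gripper": 60
}}

```text
time_s: 4.22
ee_pos: [482.7, -181.5, 201.5]
eef_rot: [[-1.0, -0.001, -0.0], [0.0, 0.0, -1.0], [0.001, -1.0, -0.0]]
contact_force: [0.3, 0.0, -0.1]
gripper_width: 31.7
```

{"method": "arm_command", "body": {
  "motion": [
    [[0,0,0],0],
    [[0,0,0],0],
    [[0,0,0],0],
    [[0,0.05,0],0],
    [[0,0.1,0],0]
  ]
}}

```text
time_s: 4.63
ee_pos: [486.0, -182.6, 159.8]
eef_rot: [[-1.0, 0.007, -0.0], [0.0, -0.003, -1.0], [-0.007, -1.0, 0.003]]
contact_force: [0.4, -0.0, -0.9]
gripper_width: 65.1
```

{"method": "arm_command", "body": {
  "motion": [
    [[0,0.1,0],0],
    [[0,0.08,0],0],
    [[0,0,0],0],
    [[0,0,0],0],
    [[0,0,0],0]
  ]
}}

```text
time_s: 5.05
ee_pos: [484.1, -181.9, 104.3]
eef_rot: [[-1.0, 0.002, -0.0], [0.0, -0.001, -1.0], [-0.002, -1.0, 0.001]]
contact_force: [0.5, -0.6, 0.9]
gripper_width: 70.4
```

```bash
python3 - <<'E'
from h import *
s=ctrl.get_state(); print(s["time_s"],np.round(s["ee_pos"],1),s["gripper_width"],np.round(s["contact_force"],2))
a=ctrl.get_image("side"); crop(a,180,160,100,100,6,"pics/s4.png")
E
```

```text
5.05 [ 484.1 -181.9  104.3] 70.382784566103 [ 0.52 -0.56  0.94]
```

View pics/s4.png

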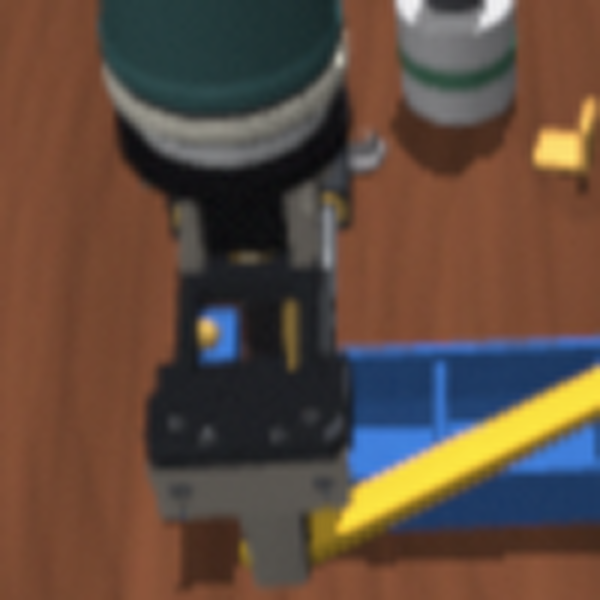

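{"method": "arm_command", "body": {
  "motion": [
    [[0,0,0],0],
    [[0,0,0],0],
    [[0,0,0],0],
    [[0,0,0],0],
    [[0,0,0],0]
  ],
  "gripper": 255
}}

```text
time_s: 5.52
ee_pos: [483.2, -181.7, 103.4]
eef_rot: [[-1.0, 0.001, -0.0], [0.0, -0.0, -1.0], [-0.001, -1.0, 0.0]]
contact_force: [0.4, -0.2, 0.6]
gripper_width: 39.2
```

{"method": "arm_command", "body": {
  "motion": [
    [[0,0,0],0],
    [[0,0,0],0],
    [[0,0,0],0],
    [[0,0,0],0],
    [[0,0,0],0]
  ]
}}

```text
time_s: 5.93
ee_pos: [482.9, -181.7, 103.0]
eef_rot: [[-1.0, -0.0, -0.0], [0.0, -0.0, -1.0], [0.0, -1.0, 0.0]]
contact_force: [0.2, 0.3, -0.2]
gripper_width: 19.0
```

{"method": "arm_command", "body": {
  "motion": [
    [[-0.025,0,0.04],0],
    [[-0.027,0,0.039],0],
    [[-0.029,0,0.037],0],
    [[-0.031,0,0.036],0],
    [[-0.033,0,0.034],0]
  ]
}}

```text
time_s: 6.35
ee_pos: [526.4, -237.3, 103.2]
eef_rot: [[-1.0, -0.001, 0.002], [-0.002, 0.0, -1.0], [0.001, -1.0, -0.0]]
contact_force: [-1.7, 2.0, 2.8]
gripper_width: 18.7
```

{"method": "arm_command", "body": {
  "motion": [
    [[-0.035,0,0.032],0],
    [[-0.037,0,0.03],0],
    [[-0.038,0,0.028],0],
    [[-0.04,0,0.026],0],
    [[-0.041,0,0.024],0]
  ]
}}

```text
time_s: 6.77
ee_pos: [584.0, -278.9, 103.2]
eef_rot: [[-1.0, -0.001, 0.002], [-0.002, 0.001, -1.0], [0.001, -1.0, -0.001]]
contact_force: [-1.3, 2.3, 4.5]
gripper_width: 18.9
```

{"method": "arm_command", "body": {
  "motion": [
    [[-0.043,0,0.021],0],
    [[-0.044,0,0.019],0],
    [[-0.045,0,0.017],0],
    [[-0.045,0,0.014],0],
    [[-0.046,0,0.012],0]
  ]
}}

```text
time_s: 7.18
ee_pos: [650.6, -304.7, 103.2]
eef_rot: [[-1.0, -0.002, 0.001], [-0.001, -0.0, -1.0], [0.002, -1.0, 0.0]]
contact_force: [-3.4, 1.6, 3.7]
gripper_width: 19.1
```

{"method": "arm_command", "body": {
  "motion": [
    [[0,0,0],0],
    [[0,0,0],0],
    [[0,0,0],0]
  ]
}}

```text
time_s: 7.43
ee_pos: [650.1, -304.5, 103.2]
eef_rot: [[-1.0, -0.0, -0.0], [0.0, -0.0, -1.0], [0.0, -1.0, 0.0]]
contact_force: [-0.7, -1.4, 3.1]
gripper_width: 18.8
```

```bash
python3 - <<'E'
from h import *
s=ctrl.get_state(); print(s["time_s"],np.round(s["ee_pos"],1),s["gripper_width"],np.round(s["contact_force"],2))
a=ctrl.get_image("side"); crop(a,160,120,220,190,3.1,"pics/s5.png")
a=ctrl.get_image("top"); crop(a,140,150,250,140,3.1,"pics/t5.png"); cv2.imwrite("pics/t5f.png",a)
E
```

```text
7.4333 [ 650.1 -304.5  103.2] 18.848577269122053 [-0.67 -1.36  3.15]
```

View pics/s5.png

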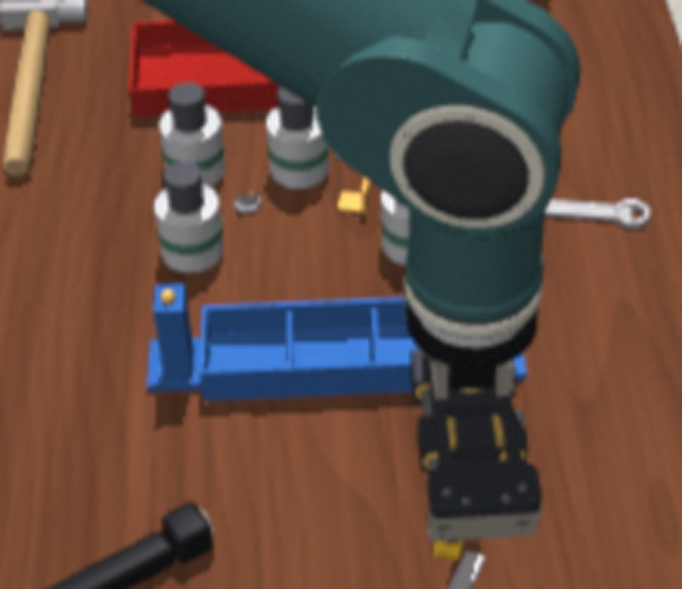

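View pics/t5.png

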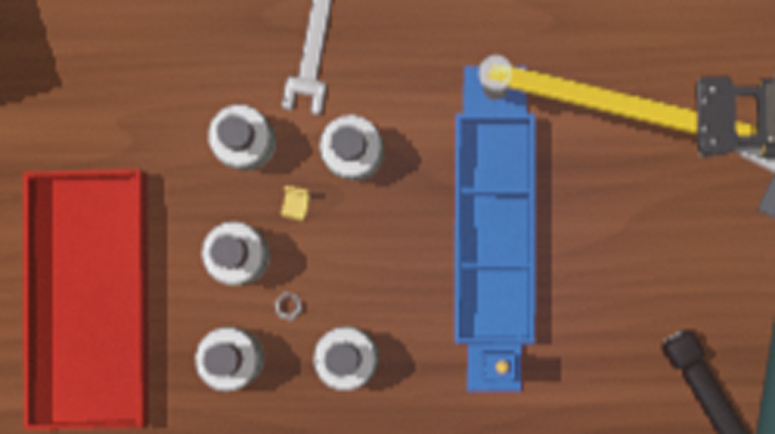

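{"method": "arm_command", "body": {
  "motion": [
    [[0,0,0],0],
    [[0,0,0],0],
    [[0,0,0],0],
    [[0,0,0],0],
    [[0,-0.03,0],0]
  ],
  "gripper": 90
}}

```text
time_s: 7.95
ee_pos: [649.2, -303.7, 110.0]
eef_rot: [[-1.0, -0.004, -0.0], [0.0, 0.002, -1.0], [0.004, -1.0, -0.002]]
contact_force: [-1.4, 0.3, -1.3]
gripper_width: 50.5
```

{"method": "arm_command", "body": {
  "motion": [
    [[0,-0.06,0],0],
    [[0,-0.07,0],0],
    [[0,0,-0.05],0],
    [[0,0,-0.1],0],
    [[0,0,-0.13],0]
  ]
}}

```text
time_s: 8.37
ee_pos: [650.1, -222.8, 151.4]
eef_rot: [[-1.0, 0.001, -0.006], [0.006, -0.002, -1.0], [-0.001, -1.0, 0.002]]
contact_force: [-0.1, 1.2, -1.3]
gripper_width: 59.5
```

{"method": "arm_command", "body": {
  "motion": [
    [[0,0,-0.13],0],
    [[0,0,-0.13],0],
    [[0,0,-0.13],0],
    [[0,0,-0.13],0],
    [[0,0,-0.13],0]
  ]
}}

```text
time_s: 8.78
ee_pos: [650.2, -22.7, 151.3]
eef_rot: [[-1.0, 0.0, 0.0], [-0.0, 0.0, -1.0], [-0.0, -1.0, -0.0]]
contact_force: [0.6, -0.1, -0.6]
gripper_width: 59.4
```

{"method": "arm_command", "body": {
  "motion": [
    [[0,0,-0.13],0],
    [[0,0,-0.1],0],
    [[0,0,0],0],
    [[0,0,0],0],
    [[0,0,0],0]
  ]
}}

```text
time_s: 9.2
ee_pos: [650.6, 43.2, 151.0]
eef_rot: [[-1.0, -0.0, -0.0], [0.0, -0.001, -1.0], [0.0, -1.0, 0.001]]
contact_force: [0.1, -0.7, 0.6]
gripper_width: 59.8
```

```bash
cat > look.py <<'E'
from h import *
import sys
n=sys.argv[1]
s=ctrl.get_state(); e=np.array(s["ee_pos"]); print(round(s["time_s"],2),np.round(e,1),round(s["gripper_width"],1),np.round(s["contact_force"],2),np.round(s["ft_torque"],2), np.round(s["eef_rot"],3)[:2].tolist())
a=ctrl.get_image("side"); crop(a,160,115,190,160,4,f"pics/s{n}.png"); cv2.imwrite(f"pics/sf{n}.png",a)
b=ctrl.get_image("top"); cv2.imwrite(f"pics/tf{n}.png",b); crop(b,140,160,180,140,4,f"pics/t{n}.png")
for f,c,ar,m in top_necks(b): print("top",np.round(f,1),ar,round(m))
E
python3 look.py 6
```

```text
9.2 [650.6  43.2 151. ] 59.8 [ 0.09 -0.65  0.62] [-0.02  0.03 -0.02] [[-1.0, -0.0, -0.0], [0.0, -0.001, -1.0]]
top [669.5  -2.9] 97 115
top [ 599.8 -313.8] 226 128
top [551.9 192.4] 93 122
top [ 460.7 -213.9] 66 120
top [455.  198.4] 99 124
top [ 406.2 -246.3] 179 126
```

View pics/s6.png

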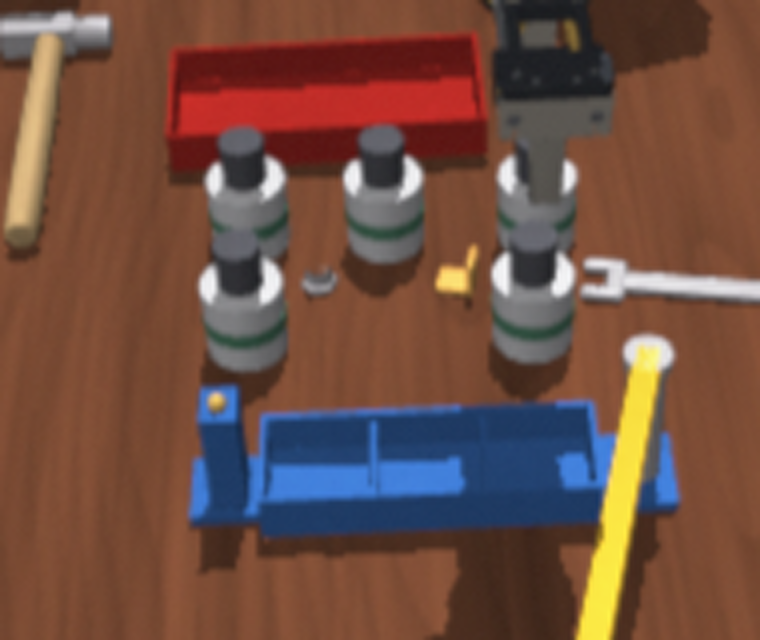

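View pics/t6.png

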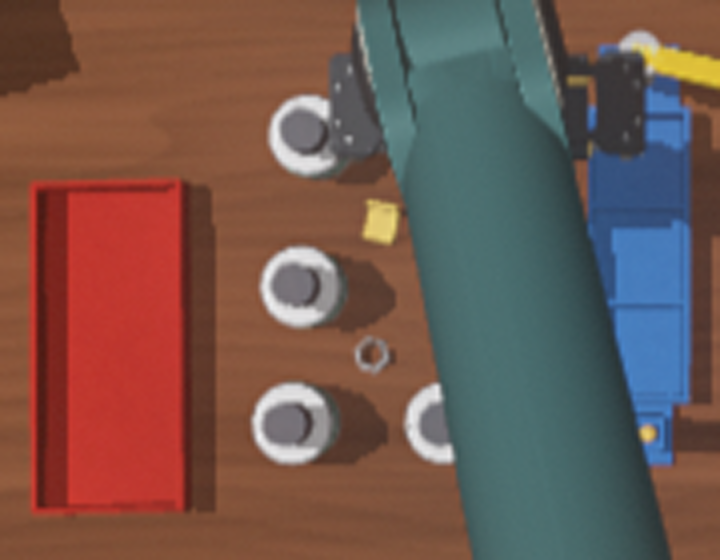

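```bash
python3 - <<'E'
from h import *
t=Cam("top");c=Cam("side")
for z in (240,272,300,330): print(z,t.back([(222.5,186),(300.5,186)],z).round(1).tolist())
def atY(uv,Y):
    a=c.back(uv,0)[0];b=c.back(uv,300)[0]; k=(Y-a[1])/(b[1]-a[1]); return (a+k*(b-a)).round(1)
# near finger tip crop (545,200)
uv=(160+545/4,115+203/4)
for Y in (43-30,43-40,43-48,30): print(Y,atY(uv,Y))
uv=(160+555/4,115+135/4)
for Y in (43-94,43-75): print("plate",Y,atY(uv,Y))
E
```

```text
240 [[659.5, 146.3, 240.0], [657.4, -50.9, 240.0]]
272 [[655.6, 141.9, 272.0], [653.5, -50.6, 272.0]]
300 [[652.1, 138.0, 300.0], [650.1, -50.4, 300.0]]
330 [[648.5, 133.8, 330.0], [646.5, -50.1, 330.0]]
13 [651.6  13.  177.8]
3 [650.6   3.  186.4]
-5 [649.9  -5.  193.3]
30 [653.2  30.  163.3]
plate -51 [650.3 -51.  280.9]
plate -32 [652.2 -32.  265.7]
```

{"method": "arm_command", "body": {
  "motion": [
    [[0,0,-0.07],0],
    [[0,0,-0.066],0],
    [[0,0.1,0],0],
    [[0,0.1,0],0],
    [[0,0.08,0],0]
  ]
}}

```text
time_s: 9.72
ee_pos: [650.5, 82.7, 65.6]
eef_rot: [[-1.0, -0.0, -0.002], [0.002, -0.001, -1.0], [0.0, -1.0, 0.001]]
contact_force: [-0.3, -0.9, -0.3]
gripper_width: 59.8
```

{"method": "arm_command", "body": {
  "motion": [
    [[0,0.04,0],0],
    [[0,0.03,0],0],
    [[0,0.02,0],0],
    [[0,0,0],0],
    [[0,0,0],0]
  ]
}}

```text
time_s: 10.13
ee_pos: [651.6, 84.2, 41.0]
eef_rot: [[-1.0, 0.002, -0.001], [0.001, 0.0, -1.0], [-0.002, -1.0, -0.0]]
contact_force: [0.6, 0.1, 0.1]
gripper_width: 59.3
```

```bash
python3 look.py 7
```

```text
10.13 [651.6  84.2  41. ] 59.3 [0.57 0.07 0.06] [ 0.02 -0.03  0.  ] [[-1.0, 0.002, -0.001], [0.001, 0.0, -1.0]]
top [661.2 185.5] 178 124
top [ 599.8 -313.8] 226 128
top [552.1 192.3] 92 122
top [455.  198.4] 99 124
```

View pics/s7.png

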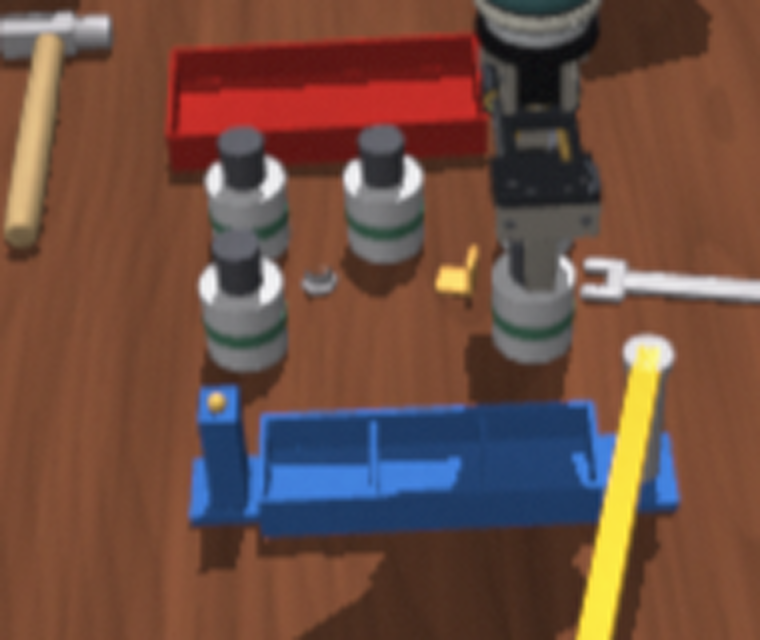

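{"method": "arm_command", "body": {
  "motion": [
    [[0,0.015,0],0],
    [[0,0.01,0],0],
    [[0,0,0],0]
  ]
}}

```text
time_s: 10.48
ee_pos: [650.4, 84.3, 32.1]
eef_rot: [[-1.0, -0.001, -0.0], [0.0, -0.0, -1.0], [0.001, -1.0, 0.0]]
contact_force: [-0.5, -1.2, 0.0]
gripper_width: 59.5
```

{"method": "arm_command", "body": {
  "motion": [
    [[0,0,0],0],
    [[0,0,0],0],
    [[0,0,0],0],
    [[0,0,0],0],
    [[0,0,0],0]
  ],
  "gripper": 255
}}

```text
time_s: 10.9
ee_pos: [650.8, 84.3, 32.6]
eef_rot: [[-1.0, 0.0, -0.0], [0.0, -0.0, -1.0], [-0.0, -1.0, 0.0]]
contact_force: [-0.5, 0.5, -0.3]
gripper_width: 31.0
```

{"method": "arm_command", "body": {
  "motion": [
    [[0,0,0],0],
    [[0,0,0],0]
  ]
}}

```text
time_s: 11.07
ee_pos: [650.9, 84.3, 32.6]
eef_rot: [[-1.0, 0.0, -0.0], [0.0, -0.0, -1.0], [-0.0, -1.0, 0.0]]
contact_force: [-0.3, -0.6, -0.4]
gripper_width: 31.4
```

```bash
cat > st.py <<'E'
from h import *
s=ctrl.get_state(); e=np.array(s["ee_pos"]); print(round(s["time_s"],2),np.round(e,1),round(s["gripper_width"],1),np.round(s["contact_force"],2),np.round(s["ft_torque"],2))
E
python3 st.py
```

```text
11.07 [650.9  84.3  32.6] 31.4 [-0.25 -0.62 -0.38] [-0.03  0.04  0.02]
```

{"method": "arm_command", "body": {
  "motion": [
    [[0,-0.04,0],0],
    [[0,-0.08,0],0],
    [[0,-0.1,0],0],
    [[0,-0.1,0],0],
    [[0,-0.06,0],0]
  ]
}}

```text
time_s: 11.48
ee_pos: [651.9, 84.9, 150.4]
eef_rot: [[-1.0, 0.004, -0.0], [0.0, 0.001, -1.0], [-0.004, -1.0, -0.001]]
contact_force: [1.0, -0.3, -1.8]
gripper_width: 30.9
```

{"method": "arm_command", "body": {
  "motion": [
    [[0,0,0],0],
    [[0,0,0],0],
    [[0,0,0],0],
    [[0,0,0],0],
    [[0,0,0],0]
  ]
}}

```text
time_s: 11.9
ee_pos: [649.6, 84.2, 144.6]
eef_rot: [[-1.0, -0.003, -0.0], [0.0, -0.001, -1.0], [0.003, -1.0, 0.001]]
contact_force: [0.1, 0.6, -1.7]
gripper_width: 31.2
```

```bash
python3 look.py 8
```

```text
11.9 [649.6  84.2 144.6] 31.2 [ 0.14  0.63 -1.72] [-0.01  0.03  0.  ] [[-1.0, -0.003, -0.0], [0.0, -0.001, -1.0]]
top [674.1 205.2] 164 125
top [ 599.8 -313.8] 226 128
top [551.9 192.4] 93 122
top [455.  198.4] 99 124
```

View pics/s8.png

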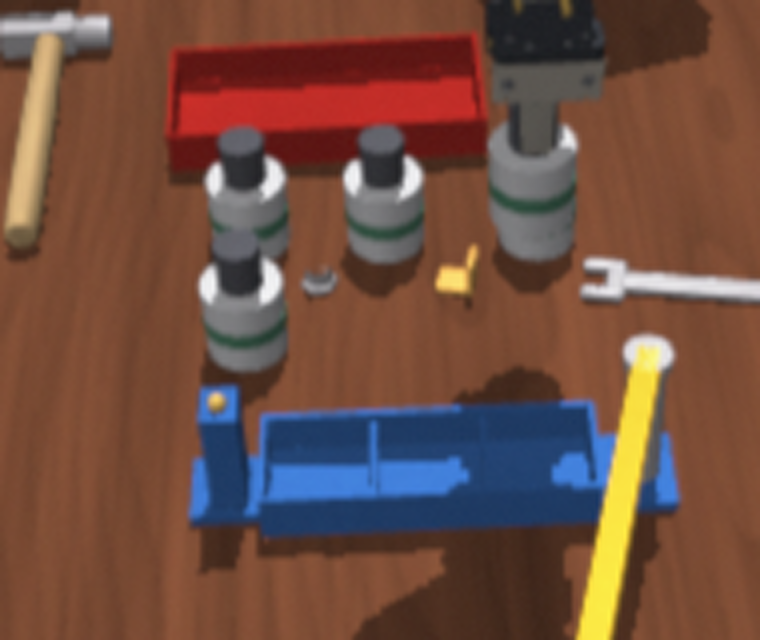

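{"method": "arm_command", "body": {
  "motion": [
    [[0,0,0],0],
    [[0,0,0],0]
  ]
}}

```text
time_s: 12.17
ee_pos: [650.6, 84.4, 146.1]
eef_rot: [[-1.0, -0.001, -0.0], [0.0, -0.0, -1.0], [0.001, -1.0, 0.0]]
contact_force: [-0.9, 0.5, -1.7]
gripper_width: 31.2
```

{"method": "arm_command", "body": {
  "motion": [
    [[0,0,0],0]
  ]
}}

```text
time_s: 12.25
ee_pos: [650.7, 84.5, 146.3]
eef_rot: [[-1.0, -0.0, -0.0], [0.0, -0.0, -1.0], [0.0, -1.0, 0.0]]
contact_force: [-0.4, -1.4, -3.4]
gripper_width: 31.5
```

{"method": "arm_command", "body": {
  "motion": [
    [[0,0,0],0]
  ]
}}

```text
time_s: 12.33
ee_pos: [650.8, 84.4, 146.5]
eef_rot: [[-1.0, -0.0, -0.0], [0.0, -0.0, -1.0], [0.0, -1.0, 0.0]]
contact_force: [-0.9, -0.8, -2.8]
gripper_width: 31.0
```

```bash
python3 - <<'E'
from h import *
t=Cam("top")
for _ in range(3):
    ctrl.get_image("top"); s=ctrl.get_state(); print(s["time_s"],np.round(s["contact_force"],2),np.round(s["tau"],2))
E
```

```text
12.3833 [-0.24 -0.28 -2.33] [-0.000e+00 -5.549e+01 -3.810e+00 -2.465e+01  2.000e-02 -7.000e-02
 -0.000e+00]
12.4333 [ 0.5   0.37 -2.15] [-0.000e+00 -5.550e+01 -3.820e+00 -2.466e+01  2.000e-02 -8.000e-02
 -0.000e+00]
12.4833 [-0.15 -0.02 -2.26] [-0.000e+00 -5.552e+01 -3.820e+00 -2.467e+01  2.000e-02 -8.000e-02
 -0.000e+00]
```

{"method": "arm_command", "body": {
  "motion": [
    [[0.014,0,-0.06],0],
    [[0.034,0,-0.12],0],
    [[0.034,0,-0.12],0],
    [[0.034,0,-0.12],0],
    [[0.034,0,-0.12],0]
  ]
}}

```text
time_s: 12.9
ee_pos: [605.3, 247.8, 146.8]
eef_rot: [[-1.0, 0.0, -0.001], [0.001, 0.0, -1.0], [-0.0, -1.0, -0.0]]
contact_force: [0.3, 0.8, -2.0]
gripper_width: 31.2
```

{"method": "arm_command", "body": {
  "motion": [
    [[0.034,0,-0.12],0],
    [[0.034,0,-0.12],0],
    [[0.018,0,-0.06],0],
    [[0,0,0],0],
    [[0,0,0],0]
  ]
}}

```text
time_s: 13.32
ee_pos: [579.1, 338.1, 146.5]
eef_rot: [[-1.0, -0.0, 0.003], [-0.003, 0.0, -1.0], [0.0, -1.0, -0.0]]
contact_force: [0.1, -1.8, -2.5]
gripper_width: 31.6
```

{"method": "arm_command", "body": {
  "motion": [
    [[0,0.05,0],0],
    [[0,0.08,0],0],
    [[0,0.08,0],0],
    [[0,0.06,0],0],
    [[0,0.03,0],0]
  ]
}}

```text
time_s: 13.73
ee_pos: [579.8, 332.8, 53.6]
eef_rot: [[-1.0, -0.003, -0.003], [0.003, -0.004, -1.0], [0.003, -1.0, 0.004]]
contact_force: [0.0, 0.0, -3.3]
gripper_width: 31.3
```

```bash
python3 look.py 9
```

```text
13.73 [579.8 332.8  53.6] 31.3 [ 0.02  0.02 -3.35] [0.   0.05 0.  ] [[-1.0, -0.003, -0.003], [0.003, -0.004, -1.0]]
top [659.8 186.6] 96 124
top [ 599.8 -313.8] 226 128
top [552.8 194.9] 125 122
top [ 461.2 -214.9] 75 120
top [456.   90.2] 105 115
top [455.  198.4] 99 124
top [ 405.1 -246.7] 174 126
top [328.9 207.7] 248 132
```

View pics/s9.png

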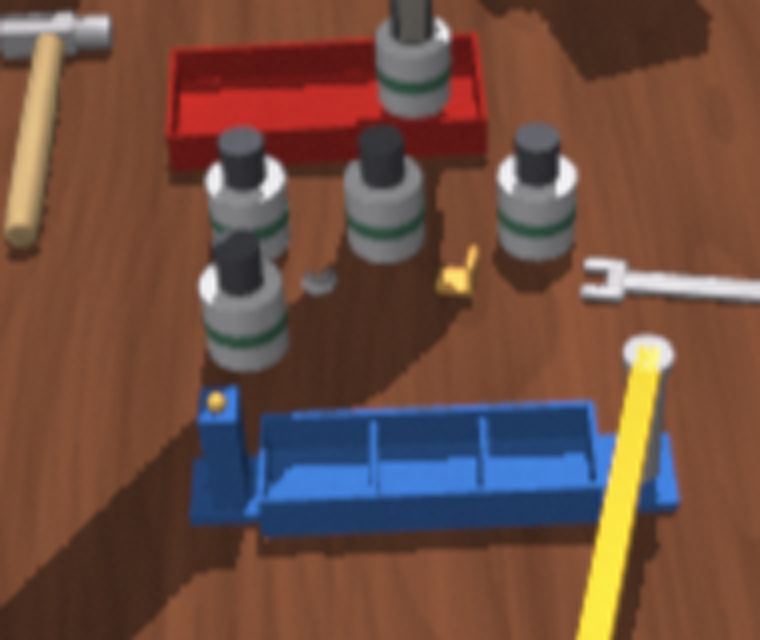

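{"method": "arm_command", "body": {
  "motion": [
    [[0,0.025,0],0],
    [[0,0.02,0],0],
    [[0,0.013,0],0],
    [[0,0,0],0],
    [[0,0,0],0]
  ]
}}

```text
time_s: 14.25
ee_pos: [580.1, 336.5, 39.3]
eef_rot: [[-1.0, 0.0, -0.0], [0.0, 0.0, -1.0], [-0.0, -1.0, -0.0]]
contact_force: [-0.4, -0.0, -1.8]
gripper_width: 31.2
```

{"method": "arm_command", "body": {
  "motion": [
    [[0,0.004,0],0],
    [[0,0.003,0],0],
    [[0,0,0],0]
  ]
}}

```text
time_s: 14.5
ee_pos: [580.1, 336.4, 37.2]
eef_rot: [[-1.0, 0.0, -0.0], [0.0, -0.0, -1.0], [-0.0, -1.0, 0.0]]
contact_force: [0.2, 0.3, -2.6]
gripper_width: 31.6
```

```bash
python3 st.py
```

```text
14.5 [580.1 336.4  37.2] 31.6 [ 0.22  0.26 -2.58] [0.   0.06 0.07]
```

{"method": "arm_command", "body": {
  "motion": [
    [[0,0.003,0],0],
    [[0,0,0],0],
    [[0,0,0],0]
  ]
}}

```text
time_s: 14.75
ee_pos: [580.3, 336.5, 36.6]
eef_rot: [[-1.0, 0.001, -0.0], [0.0, 0.0, -1.0], [-0.001, -1.0, -0.0]]
contact_force: [0.1, 0.6, 1.0]
gripper_width: 31.6
```

{"method": "arm_command", "body": {
  "motion": [
    [[0,0.003,0],0],
    [[0,0,0],0],
    [[0,0,0],0]
  ]
}}

```text
time_s: 15.0
ee_pos: [580.4, 336.6, 36.6]
eef_rot: [[-1.0, 0.001, -0.0], [0.0, 0.0, -1.0], [-0.001, -1.0, -0.0]]
contact_force: [-1.9, -1.6, 6.6]
gripper_width: 31.4
```

{"method": "arm_command", "body": {
  "motion": [
    [[0,0,0],0],
    [[0,0,0],0],
    [[0,0,0],0],
    [[0,0,0],0],
    [[0,-0.02,0],0]
  ],
  "gripper": 90
}}

```text
time_s: 15.42
ee_pos: [579.2, 335.9, 40.0]
eef_rot: [[-1.0, -0.002, -0.0], [0.0, -0.001, -1.0], [0.002, -1.0, 0.001]]
contact_force: [0.5, 0.1, 0.4]
gripper_width: 59.3
```

{"method": "arm_command", "body": {
  "motion": [
    [[0,-0.07,0],0],
    [[0,-0.1,0],0],
    [[0,-0.07,0],0],
    [[0.03,0,0.1],0],
    [[0.03,0,0.13],0]
  ]
}}

```text
time_s: 15.83
ee_pos: [562.1, 271.6, 115.5]
eef_rot: [[-1.0, 0.004, 0.006], [-0.006, 0.004, -1.0], [-0.004, -1.0, -0.004]]
contact_force: [0.5, -0.6, -0.5]
gripper_width: 59.4
```

{"method": "arm_command", "body": {
  "motion": [
    [[0.03,0,0.13],0],
    [[0.003,0,0.12],0],
    [[0,0,0],0],
    [[0,0,0],0],
    [[0,0,0],0]
  ]
}}

```text
time_s: 16.25
ee_pos: [552.5, 193.2, 113.9]
eef_rot: [[-1.0, 0.001, -0.0], [0.0, 0.001, -1.0], [-0.001, -1.0, -0.001]]
contact_force: [0.2, 0.5, 0.2]
gripper_width: 59.9
```

```bash
python3 look.py 10
```

```text
16.25 [552.5 193.2 113.9] 59.9 [0.21 0.51 0.17] [ 0.01  0.07 -0.04] [[-1.0, 0.001, -0.0], [0.0, 0.001, -1.0]]
top [659.8 186.6] 96 124
top [ 599.8 -313.8] 226 128
top [ 461.5 -215. ] 73 120
top [454.6  89.5] 93 115
top [ 404.9 -247. ] 178 126
```

View pics/s10.png

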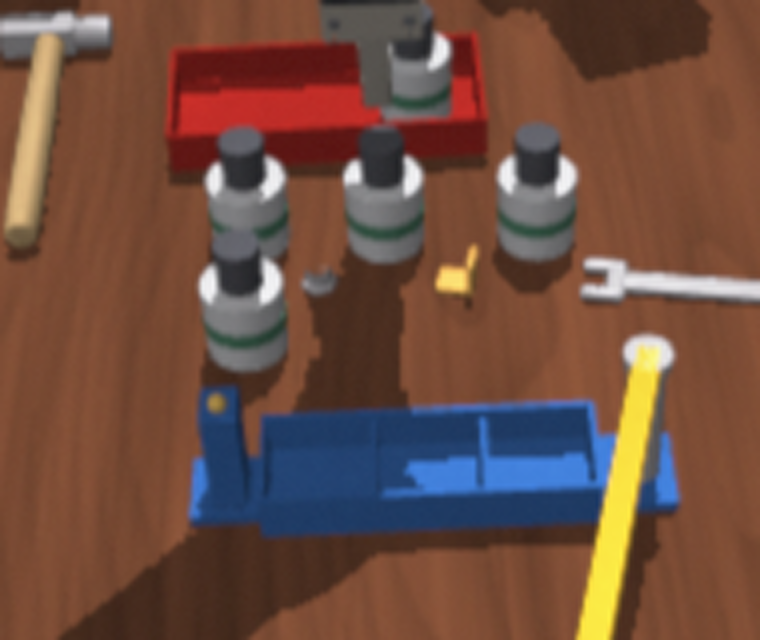

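View pics/t10.png

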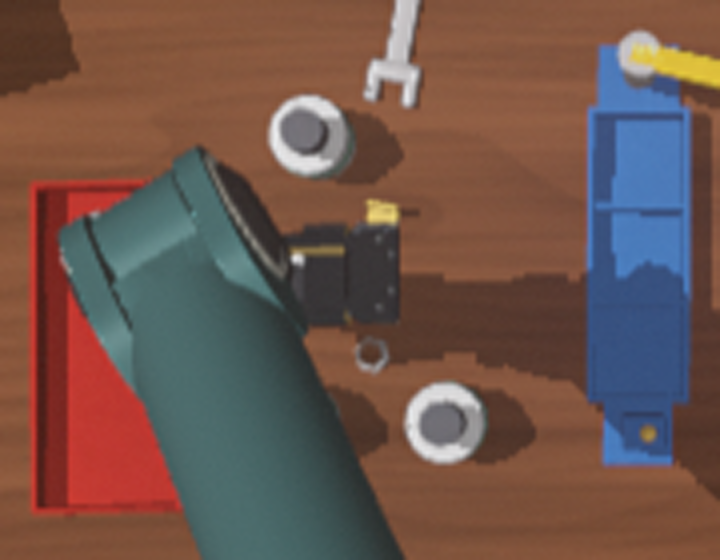

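{"method": "arm_command", "body": {
  "motion": [
    [[0,0.09,0],0],
    [[0,0.09,0],0],
    [[0,0.06,0],0],
    [[0,0.03,0],0],
    [[0,0,0],0]
  ]
}}

```text
time_s: 16.77
ee_pos: [550.3, 193.3, 30.0]
eef_rot: [[-1.0, -0.004, 0.002], [-0.002, -0.001, -1.0], [0.004, -1.0, 0.001]]
contact_force: [0.6, 0.5, -0.5]
gripper_width: 59.6
```

{"method": "arm_command", "body": {
  "motion": [
    [[0,0,0],0],
    [[0,0,0],0],
    [[0,0,0],0],
    [[0,0,0],0],
    [[0,0,0],0]
  ],
  "gripper": 255
}}

```text
time_s: 17.18
ee_pos: [552.9, 193.2, 33.3]
eef_rot: [[-1.0, 0.002, -0.0], [0.0, 0.001, -1.0], [-0.002, -1.0, -0.001]]
contact_force: [-0.2, 0.6, 1.8]
gripper_width: 31.1
```

{"method": "arm_command", "body": {
  "motion": [
    [[0,0,0],0],
    [[0,0,0],0],
    [[0,0,0],0]
  ]
}}

```text
time_s: 17.43
ee_pos: [552.9, 193.2, 33.3]
eef_rot: [[-1.0, 0.002, -0.0], [0.0, 0.001, -1.0], [-0.002, -1.0, -0.001]]
contact_force: [-1.2, 1.9, 6.1]
gripper_width: 31.7
```

{"method": "arm_command", "body": {
  "motion": [
    [[0,-0.04,0],0],
    [[0,-0.08,0],0],
    [[0,-0.1,0],0],
    [[0,-0.1,0],0],
    [[0,-0.06,0],0]
  ]
}}

```text
time_s: 17.85
ee_pos: [552.2, 192.0, 148.6]
eef_rot: [[-1.0, 0.001, -0.001], [0.001, -0.0, -1.0], [-0.001, -1.0, 0.0]]
contact_force: [0.4, -0.4, -5.2]
gripper_width: 31.5
```

{"method": "arm_command", "body": {
  "motion": [
    [[0,0,0],0],
    [[0,0,0],0],
    [[0,0,0],0],
    [[0,0,0],0],
    [[0,0,0],0]
  ]
}}

```text
time_s: 18.27
ee_pos: [550.8, 191.8, 144.2]
eef_rot: [[-1.0, -0.004, -0.0], [0.0, -0.001, -1.0], [0.004, -1.0, 0.001]]
contact_force: [-0.1, -0.1, -6.2]
gripper_width: 31.1
```

```bash
python3 look.py 11; cat > wt.py <<'E'
from h import *
F=[]
for _ in range(6):
    ctrl.get_image("top"); s=ctrl.get_state(); F.append(s["contact_force"])
F=np.array(F); print(s["time_s"],F[:,2].round(2),F.mean(0).round(2),np.round(s["ee_pos"],1))
E
python3 wt.py
```

```text
18.27 [550.8 191.8 144.2] 31.1 [-0.12 -0.07 -6.19] [ 0.03  0.04 -0.01] [[-1.0, -0.004, -0.0], [0.0, -0.001, -1.0]]
top [659.8 186.6] 96 124
top [ 599.8 -313.8] 226 128
top [458.6 175.2] 147 122
top [ 461.1 -214.9] 75 120
top [454.6  89.5] 93 115
top [ 405.2 -246.9] 179 126
18.6667 [-5.31 -6.   -5.07 -4.79 -5.07 -6.03] [-0.24  0.29 -5.38] [552.1 192.4 146.2]
```

View pics/s11.png

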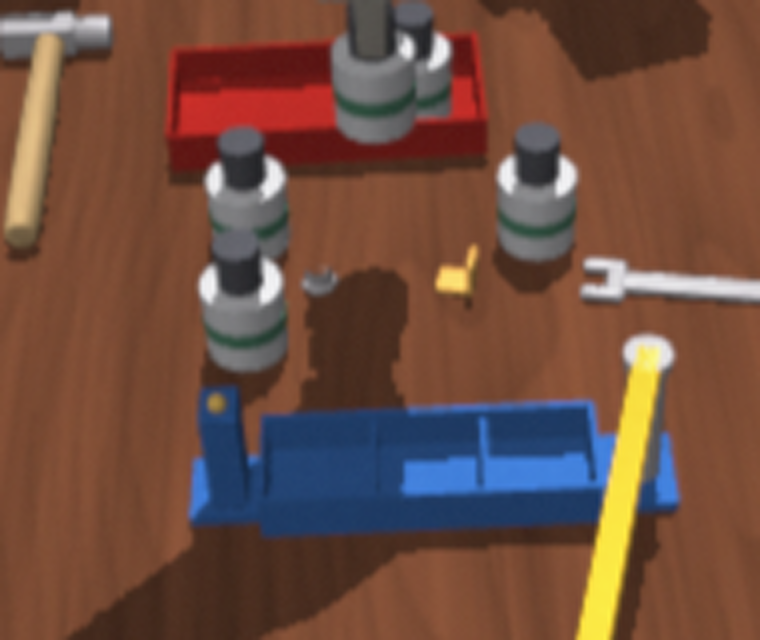

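```bash
python3 - <<'E'
from h import *
t=cv2.imread("pics/t5f.png"); crop(t,270,160,60,120,6.5,"pics/t5z.png")
b=t[...,0].astype(int)
print(b[160:275,297].tolist());print(b[160:275,306].tolist())
for r in (190,213,236,250): print(r,t[r,280:320,0].tolist())
E
```

```text
[62, 62, 61, 62, 63, 60, 58, 67, 128, 178, 191, 192, 191, 174, 135, 155, 184, 175, 129, 94, 100, 138, 175, 186, 185, 185, 186, 185, 139, 120, 170, 185, 184, 185, 185, 186, 186, 186, 185, 185, 185, 185, 185, 185, 185, 184, 184, 185, 186, 185, 185, 184, 148, 168, 185, 184, 185, 185, 185, 185, 186, 185, 186, 186, 186, 186, 185, 187, 186, 185, 185, 185, 185, 186, 186, 185, 151, 172, 187, 188, 189, 188, 188, 188, 187, 186, 189, 189, 189, 189, 189, 188, 188, 188, 188, 188, 188, 187, 174, 179, 162, 175, 183, 141, 169, 186, 187, 186, 187, 187, 185, 187, 171, 180, 187]
[63, 61, 60, 60, 61, 62, 60, 61, 60, 59, 68, 104, 85, 60, 56, 57, 58, 61, 77, 113, 124, 122, 121, 133, 173, 185, 187, 186, 139, 121, 170, 184, 184, 183, 182, 183, 182, 182, 182, 182, 182, 182, 183, 184, 183, 183, 183, 183, 183, 182, 184, 185, 142, 122, 170, 184, 184, 184, 184, 184, 185, 186, 185, 185, 185, 185, 185, 185, 186, 185, 185, 185, 186, 186, 187, 186, 152, 172, 186, 187, 187, 187, 186, 186, 186, 186, 186, 187, 188, 188, 187, 188, 188, 187, 187, 188, 189, 188, 175, 181, 171, 180, 187, 184, 150, 124, 122, 122, 123, 121, 121, 127, 132, 173, 188]
190 [70, 69, 69, 69, 69, 65, 95, 187, 162, 128, 124, 125, 123, 130, 171, 173, 171, 170, 170, 170, 170, 170, 169, 170, 170, 170, 170, 171, 172, 168, 150, 185, 131, 58, 46, 50, 47, 51, 67, 69]
213 [63, 63, 62, 61, 62, 58, 91, 187, 137, 121, 122, 121, 127, 168, 171, 170, 170, 168, 168, 165, 129, 123, 123, 123, 122, 122, 122, 122, 122, 124, 148, 185, 130, 60, 49, 51, 50, 52, 61, 63]
236 [68, 69, 69, 68, 66, 68, 116, 188, 146, 149, 151, 150, 148, 148, 154, 153, 151, 151, 150, 150, 151, 152, 153, 152, 151, 151, 152, 153, 161, 162, 160, 187, 134, 62, 50, 53, 52, 53, 67, 67]
250 [67, 65, 67, 66, 64, 67, 113, 188, 129, 126, 128, 127, 126, 139, 186, 189, 188, 189, 188, 188, 187, 187, 187, 188, 188, 187, 187, 187, 189, 186, 167, 187, 131, 60, 50, 51, 51, 50, 68, 66]
```

View pics/t5z.png

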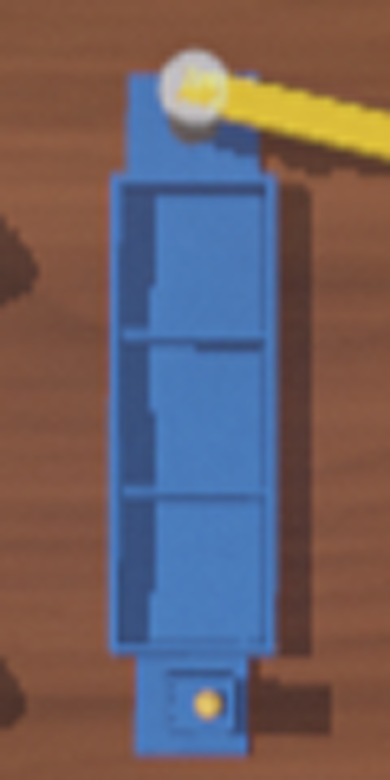

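```bash
python3 - <<'E'
from h import *
t=Cam("top")
for uv in [(286.28,190),(312.07,190),(286.12,250),(312.05,250)]: print(uv,t.back(uv,34)[0].round(1))
for uv in [(299.5,186.4),(299.5,187.2),(299.5,260.4),(299.5,261)]: print(uv,t.back(uv,34)[0].round(1))
print(t.proj([[573+107,-50,34],[573-107,-50,34],[573+37,-50,34],[573+33,-50,34],[573-33,-50,34],[573-37,-50,34]]).round(2))
im=cv2.imread("pics/t5f.png")
for c in (292,299,303): print(c, im[183:192,c,0].tolist(), im[256:265,c,0].tolist(), im[207:216,c,0].tolist(),im[231:240,c,0].tolist())
E
```

```text
(286.28, 190) [671.  -11.3  34. ]
(312.07, 190) [670.2 -86.4  34. ]
(286.12, 250) [496.8  -9.4  34. ]
(312.05, 250) [496.2 -84.1  34. ]
(299.5, 186.4) [681.1 -49.9  34. ]
(299.5, 187.2) [678.8 -49.9  34. ]
(299.5, 260.4) [466.7 -47.7  34. ]
(299.5, 261) [464.9 -47.6  34. ]
[[299.53 186.77]
 [300.32 260.62]
 [299.78 210.74]
 [299.8  212.12]
 [300.04 234.89]
 [300.06 236.28]]
292 [184, 184, 185, 186, 184, 139, 115, 123, 124] [136, 137, 137, 171, 161, 175, 185, 186, 187] [133, 133, 134, 155, 176, 144, 127, 133, 133] [124, 123, 125, 141, 173, 148, 124, 125, 124]
299 [178, 183, 184, 184, 182, 137, 120, 170, 184] [187, 188, 173, 177, 168, 179, 183, 140, 170] [183, 183, 184, 184, 182, 146, 165, 183, 184] [186, 186, 186, 186, 183, 150, 172, 186, 187]
303 [172, 184, 185, 186, 184, 139, 120, 170, 183] [187, 185, 172, 178, 169, 179, 184, 138, 168] [183, 183, 184, 185, 185, 143, 123, 169, 183] [185, 186, 187, 187, 185, 152, 172, 187, 187]
```

{"method": "arm_command", "body": {
  "motion": [
    [[-0.022,0,0.06],0],
    [[-0.044,0,0.115],0],
    [[-0.044,0,0.115],0],
    [[-0.044,0,0.115],0],
    [[-0.044,0,0.115],0]
  ]
}}

```text
time_s: 19.08
ee_pos: [612.0, 34.9, 146.5]
eef_rot: [[-1.0, 0.0, 0.0], [-0.0, -0.0, -1.0], [-0.0, -1.0, 0.0]]
contact_force: [2.0, 0.3, -4.7]
gripper_width: 31.7
```

{"method": "arm_command", "body": {
  "motion": [
    [[-0.044,0,0.115],0],
    [[-0.042,0,0.11],0],
    [[-0.022,0,0.06],0],
    [[0,0,0],0],
    [[0,0,0],0]
  ]
}}

```text
time_s: 19.5
ee_pos: [643.8, -51.0, 145.8]
eef_rot: [[-1.0, -0.001, -0.004], [0.004, -0.0, -1.0], [0.001, -1.0, 0.0]]
contact_force: [-0.8, 1.5, -4.8]
gripper_width: 31.4
```

{"method": "arm_command", "body": {
  "motion": [
    [[0,0,0],0],
    [[0,0,0],0],
    [[0,0,0],0]
  ]
}}

```text
time_s: 19.75
ee_pos: [643.6, -47.2, 146.4]
eef_rot: [[-1.0, -0.0, 0.002], [-0.002, 0.001, -1.0], [0.0, -1.0, -0.001]]
contact_force: [0.2, -0.2, -5.7]
gripper_width: 31.5
```

```bash
python3 look.py 12
```

```text
19.75 [643.6 -47.2 146.4] 31.5 [ 0.25 -0.22 -5.67] [ 0.    0.01 -0.04] [[-1.0, -0.0, 0.002], [-0.002, 0.001, -1.0]]
top [659.8 186.6] 96 124
top [ 602.3 -316.1] 250 129
top [580.  339.1] 74 134
top [ 461.4 -215.5] 83 120
top [454.4 200. ] 88 125
top [454.6  89.5] 93 115
top [ 405.8 -246.8] 191 126
```

View pics/s12.png

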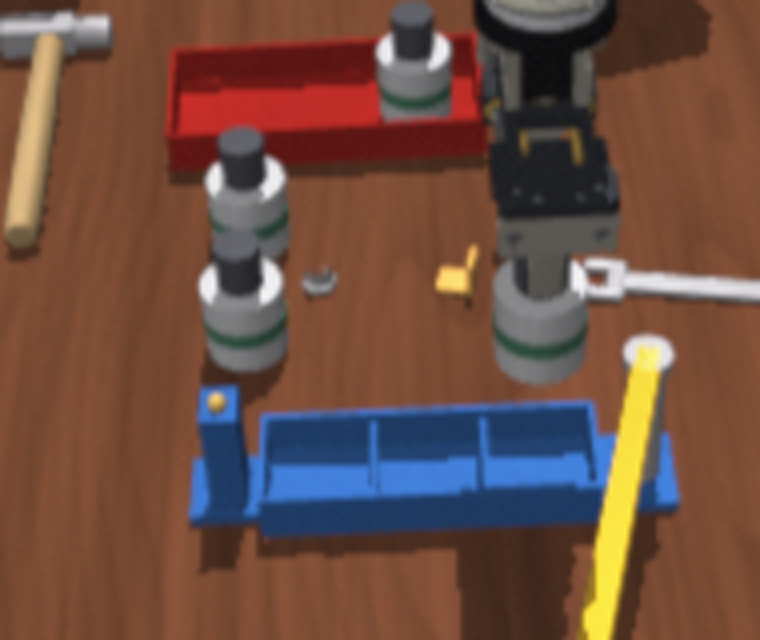

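```bash
python3 - <<'E'
from h import *
c=Cam("side")
print(((c.proj([[644,-48.5,113],[644,-48.5,171],[609+70-37,-48,34],[574+107,-48,34],[574-107,-48,34],[574+33+2,-48,34],[574-35,-48,34]])-[160,115])*4).round(0))
E
python3 st.py
```

```text
[[540. 352.]
 [541. 281.]
 [535. 440.]
 [597. 437.]
 [258. 455.]
 [483. 443.]
 [372. 449.]]
19.85 [643.7 -47.8 146.4] 31.4 [-0.21  0.56 -5.77] [ 0.03 -0.02  0.03]
```

{"method": "arm_command", "body": {
  "motion": [
    [[0,0.05,0],0],
    [[0,0.08,0],0],
    [[0,0.07,0],0],
    [[0,0.03,0],0],
    [[0,0,0],0]
  ]
}}

```text
time_s: 20.27
ee_pos: [641.7, -48.7, 74.7]
eef_rot: [[-1.0, -0.005, 0.0], [-0.0, 0.0, -1.0], [0.005, -1.0, -0.0]]
contact_force: [-0.4, -0.2, -6.4]
gripper_width: 31.7
```

{"method": "arm_command", "body": {
  "motion": [
    [[0,0,0],0],
    [[0,0.02,0],0],
    [[0,0.02,0],0],
    [[0,0.02,0],0],
    [[0,0.01,0],0]
  ]
}}

```text
time_s: 20.68
ee_pos: [643.5, -49.2, 55.7]
eef_rot: [[-1.0, -0.001, -0.0], [0.0, -0.0, -1.0], [0.001, -1.0, 0.0]]
contact_force: [0.6, 0.1, -5.5]
gripper_width: 31.2
```

```bash
python3 look.py 13
```

```text
20.68 [643.5 -49.2  55.7] 31.2 [ 0.64  0.12 -5.53] [-0.04 -0.   -0.04] [[-1.0, -0.001, -0.0], [0.0, -0.0, -1.0]]
top [ 657.2 -136.5] 248 117
top [654.9  37.1] 241 115
top [659.9 187.1] 93 124
top [ 599.9 -314.5] 221 128
top [580.1 339.1] 74 134
top [ 461.2 -215.8] 87 120
top [454.3 199.5] 91 125
top [454.6  89.5] 93 115
top [ 407.4 -246.1] 208 126
```

View pics/s13.png

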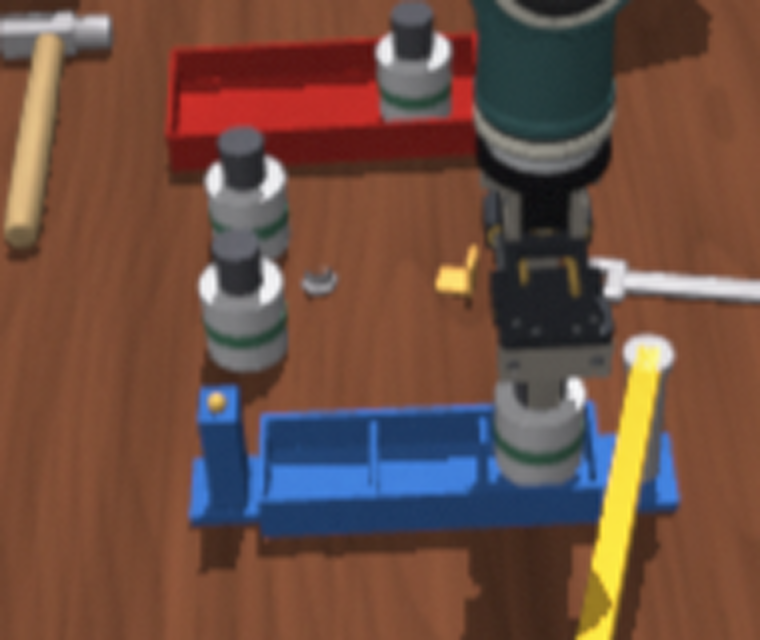

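{"method": "arm_command", "body": {
  "motion": [
    [[0,0.02,0],0],
    [[0,0.02,0],0],
    [[0,0.012,0],0],
    [[0,0,0],0],
    [[0,0,0],0]
  ]
}}

```text
time_s: 21.2
ee_pos: [643.5, -49.1, 40.2]
eef_rot: [[-1.0, -0.001, -0.0], [0.0, 0.0, -1.0], [0.001, -1.0, -0.0]]
contact_force: [0.4, -0.1, -4.3]
gripper_width: 31.0
```

{"method": "arm_command", "body": {
  "motion": [
    [[0,0.005,0],0],
    [[0,0.005,0],0],
    [[0,0,0],0],
    [[0,0,0],0]
  ]
}}

```text
time_s: 21.53
ee_pos: [643.8, -49.1, 37.7]
eef_rot: [[-1.0, -0.0, -0.0], [0.0, -0.0, -1.0], [0.0, -1.0, 0.0]]
contact_force: [0.6, 1.1, -5.5]
gripper_width: 31.4
```

{"method": "arm_command", "body": {
  "motion": [
    [[0,0.003,0],0],
    [[0,0.003,0],0],
    [[0,0,0],0],
    [[0,0,0],0]
  ]
}}

```text
time_s: 21.87
ee_pos: [644.4, -49.0, 37.4]
eef_rot: [[-1.0, 0.001, -0.0], [0.0, -0.0, -1.0], [-0.001, -1.0, 0.0]]
contact_force: [-2.6, -0.5, 5.5]
gripper_width: 31.3
```

{"method": "arm_command", "body": {
  "motion": [
    [[0,0,0],0],
    [[0,0,0],0],
    [[0,0,0],0],
    [[0,0,0],0],
    [[0,-0.02,0],0]
  ],
  "gripper": 90
}}

```text
time_s: 22.28
ee_pos: [643.0, -49.1, 40.8]
eef_rot: [[-1.0, -0.002, -0.0], [0.0, 0.0, -1.0], [0.002, -1.0, -0.0]]
contact_force: [-1.0, 0.0, -0.3]
gripper_width: 59.1
```

{"method": "arm_command", "body": {
  "motion": [
    [[0,-0.07,0],0],
    [[0,-0.1,0],0],
    [[0,-0.08,0],0],
    [[-0.01,0,-0.1],0],
    [[-0.01,0,-0.13],0]
  ]
}}

```text
time_s: 22.7
ee_pos: [651.9, 15.4, 119.6]
eef_rot: [[-1.0, 0.005, -0.008], [0.008, -0.003, -1.0], [-0.005, -1.0, 0.003]]
contact_force: [1.0, 1.1, -0.2]
gripper_width: 59.2
```

{"method": "arm_command", "body": {
  "motion": [
    [[-0.01,0,-0.13],0],
    [[-0.01,0,-0.13],0],
    [[-0.01,0,-0.13],0],
    [[-0.003,0,-0.1],0],
    [[0,0,-0.067],0]
  ]
}}

```text
time_s: 23.12
ee_pos: [659.2, 192.2, 117.4]
eef_rot: [[-1.0, 0.0, 0.004], [-0.004, 0.002, -1.0], [-0.0, -1.0, -0.002]]
contact_force: [0.5, 0.2, 0.7]
gripper_width: 59.6
```

{"method": "arm_command", "body": {
  "motion": [
    [[0,0,0],0],
    [[0,0,0],0],
    [[0,0,0],0]
  ]
}}

```text
time_s: 23.37
ee_pos: [660.1, 185.3, 116.9]
eef_rot: [[-1.0, 0.0, -0.002], [0.002, -0.001, -1.0], [-0.0, -1.0, 0.001]]
contact_force: [0.1, 0.1, 0.0]
gripper_width: 59.6
```

```bash
python3 look.py 14
```

```text
23.37 [660.1 185.3 116.9] 59.6 [0.13 0.11 0.01] [-0.01  0.02  0.01] [[-1.0, 0.0, -0.002], [0.002, -0.001, -1.0]]
top [644.8 -47.9] 112 113
top [ 599.8 -313.8] 226 128
top [579.3 338. ] 82 134
top [359.7  64.3] 65 120
```

View pics/s14.png

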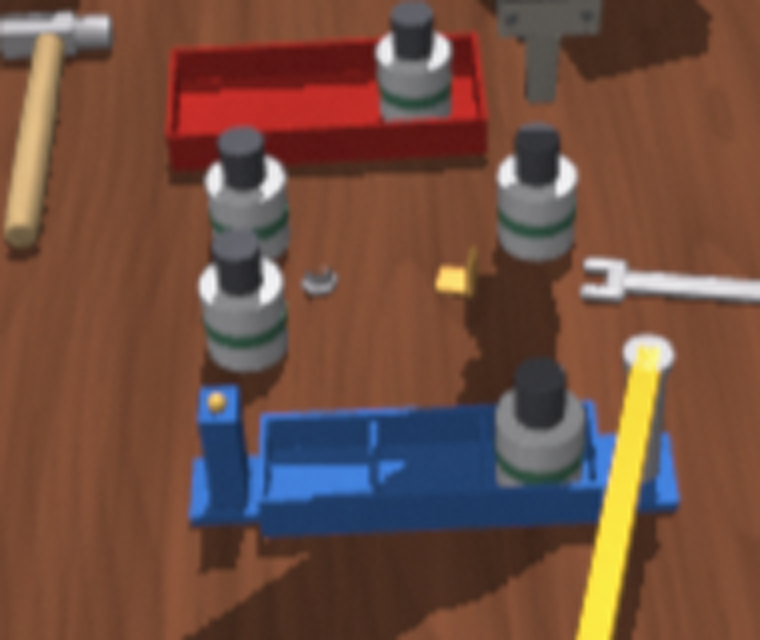

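View pics/t14.png

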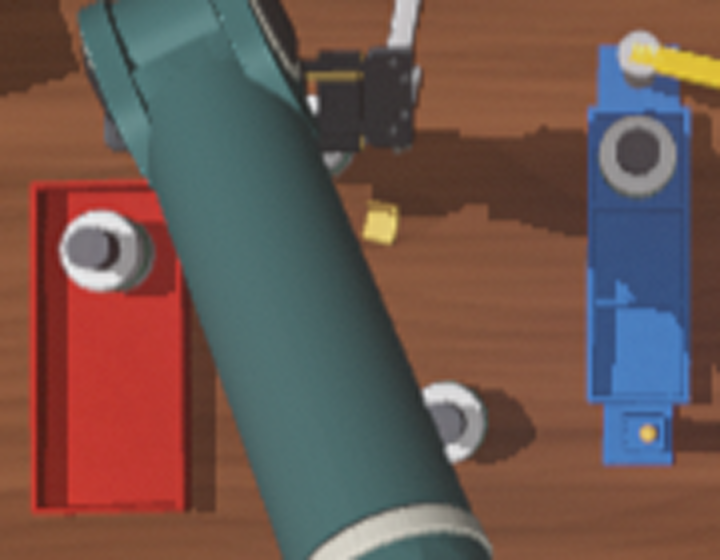

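{"method": "arm_command", "body": {
  "motion": [
    [[0,0.09,0],0],
    [[0,0.09,0],0],
    [[0,0.06,0],0],
    [[0,0.04,0],0],
    [[0,0,0],0]
  ]
}}

```text
time_s: 23.88
ee_pos: [658.2, 184.6, 29.9]
eef_rot: [[-1.0, -0.005, -0.002], [0.002, -0.002, -1.0], [0.005, -1.0, 0.002]]
contact_force: [-0.7, -0.9, -0.4]
gripper_width: 59.4
```

{"method": "arm_command", "body": {
  "motion": [
    [[0,0,0],0],
    [[0,0,0],0],
    [[0,0,0],0],
    [[0,0,0],0],
    [[0,0,0],0]
  ],
  "gripper": 255
}}

```text
time_s: 24.3
ee_pos: [660.6, 187.6, 34.2]
eef_rot: [[-1.0, 0.002, -0.0], [0.0, 0.001, -1.0], [-0.002, -1.0, -0.001]]
contact_force: [0.6, 0.6, 3.4]
gripper_width: 31.2
```

{"method": "arm_command", "body": {
  "motion": [
    [[0,0,0],0],
    [[0,0,0],0]
  ]
}}

```text
time_s: 24.47
ee_pos: [660.7, 187.6, 34.2]
eef_rot: [[-1.0, 0.002, -0.0], [0.0, 0.001, -1.0], [-0.002, -1.0, -0.001]]
contact_force: [-0.7, 0.3, 6.6]
gripper_width: 31.3
```

{"method": "arm_command", "body": {
  "motion": [
    [[0,-0.04,0],0],
    [[0,-0.08,0],0],
    [[0,-0.1,0],0],
    [[0,-0.1,0],0],
    [[0,-0.06,0],0]
  ]
}}

```text
time_s: 24.88
ee_pos: [659.8, 186.8, 149.1]
eef_rot: [[-1.0, 0.001, -0.0], [0.0, 0.0, -1.0], [-0.001, -1.0, -0.0]]
contact_force: [1.4, 0.7, -5.3]
gripper_width: 31.5
```

{"method": "arm_command", "body": {
  "motion": [
    [[0,0,0],0],
    [[0,0,0],0],
    [[0,0,0],0],
    [[0,0,0],0],
    [[0,0,0],0]
  ]
}}

```text
time_s: 25.3
ee_pos: [658.4, 186.5, 144.4]
eef_rot: [[-1.0, -0.004, -0.0], [0.0, -0.001, -1.0], [0.004, -1.0, 0.001]]
contact_force: [0.1, 0.5, -6.1]
gripper_width: 31.4
```

```bash
python3 wt.py; python3 look.py 15
```

```text
25.6 [-6.82 -6.64 -6.02 -5.93 -6.27 -6.92] [ 0.03  0.09 -6.43] [659.7 187.  146.5]
25.6 [659.7 187.  146.5] 31.5 [ 0.64  0.92 -6.92] [ 0.06  0.04 -0.02] [[-1.0, -0.0, -0.0], [0.0, -0.0, -1.0]]
top [747.7 220. ] 78 129
top [644.8 -47.9] 112 113
top [ 599.8 -313.8] 226 128
top [579.3 338. ] 82 134
top [520.  140.2] 148 118
```

View pics/s15.png

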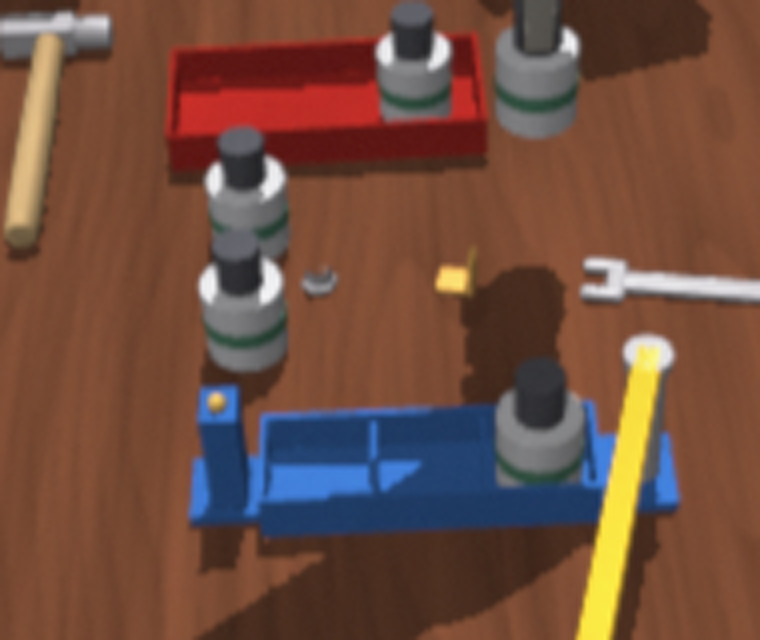

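{"method": "arm_command", "body": {
  "motion": [
    [[0.021,0,0.06],0],
    [[0.042,0,0.115],0],
    [[0.042,0,0.115],0],
    [[0.042,0,0.115],0],
    [[0.042,0,0.115],0]
  ]
}}

```text
time_s: 26.12
ee_pos: [602.4, 29.6, 147.1]
eef_rot: [[-1.0, 0.0, 0.0], [-0.0, -0.0, -1.0], [-0.0, -1.0, 0.0]]
contact_force: [0.2, -0.7, -6.5]
gripper_width: 31.1
```

{"method": "arm_command", "body": {
  "motion": [
    [[0.042,0,0.115],0],
    [[0.036,0,0.1],0],
    [[0.019,0,0.048],0],
    [[0,0,0],0],
    [[0,0,0],0]
  ]
}}

```text
time_s: 26.53
ee_pos: [574.0, -49.1, 147.4]
eef_rot: [[-1.0, 0.001, -0.003], [0.003, -0.0, -1.0], [-0.001, -1.0, 0.0]]
contact_force: [-0.0, 1.5, -6.3]
gripper_width: 31.0
```

{"method": "arm_command", "body": {
  "motion": [
    [[0,0,0],0],
    [[0,0,0],0],
    [[0,0,0],0]
  ]
}}

```text
time_s: 26.78
ee_pos: [574.3, -46.3, 146.9]
eef_rot: [[-1.0, 0.0, 0.002], [-0.002, 0.001, -1.0], [-0.0, -1.0, -0.001]]
contact_force: [-0.8, 1.0, -5.7]
gripper_width: 31.3
```

```bash
python3 look.py 16
```

```text
26.78 [574.3 -46.3 146.9] 31.3 [-0.83  1.01 -5.69] [-0.01 -0.04  0.03] [[-1.0, 0.0, 0.002], [-0.002, 0.001, -1.0]]
top [ 599.8 -313.8] 226 128
top [580.1 339.6] 71 135
top [ 461.3 -215.3] 82 120
top [454.3 199.5] 91 125
top [454.6  89.5] 93 115
top [ 406.2 -246.3] 193 126
```

View pics/s16.png

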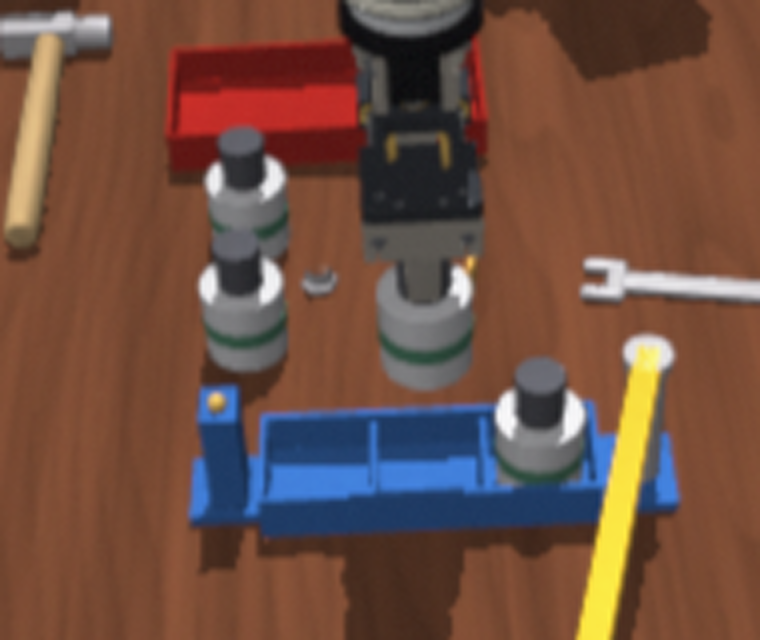

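Aligned over the middle cell; descend.

{"method": "arm_command", "body": {
  "motion": [
    [[0,0.05,0],0],
    [[0,0.08,0],0],
    [[0,0.07,0],0],
    [[0,0.03,0],0],
    [[0,0,0],0]
  ]
}}

```text
time_s: 27.3
ee_pos: [572.0, -47.4, 75.4]
eef_rot: [[-1.0, -0.005, 0.0], [-0.0, 0.0, -1.0], [0.005, -1.0, -0.0]]
contact_force: [-0.5, 0.3, -7.2]
gripper_width: 31.2
```

{"method": "arm_command", "body": {
  "motion": [
    [[0,0,0],0],
    [[0,0.02,0],0],
    [[0,0.02,0],0],
    [[0,0.02,0],0],
    [[0,0.01,0],0]
  ]
}}

```text
time_s: 27.72
ee_pos: [573.6, -48.0, 56.3]
eef_rot: [[-1.0, -0.001, -0.0], [0.0, -0.0, -1.0], [0.001, -1.0, 0.0]]
contact_force: [-1.3, 0.1, -6.7]
gripper_width: 31.6
```

{"method": "arm_command", "body": {
  "motion": [
    [[0,0.02,0],0],
    [[0,0.02,0],0],
    [[0,0.012,0],0],
    [[0,0,0],0],
    [[0,0,0],0]
  ]
}}

```text
time_s: 28.13
ee_pos: [573.7, -47.8, 40.9]
eef_rot: [[-1.0, -0.001, -0.0], [0.0, 0.0, -1.0], [0.001, -1.0, -0.0]]
contact_force: [-0.1, -0.2, -7.1]
gripper_width: 31.5
```

{"method": "arm_command", "body": {
  "motion": [
    [[0,0.004,0],0],
    [[0,0.003,0],0],
    [[0,0,0],0],
    [[0,0,0],0]
  ]
}}

```text
time_s: 28.47
ee_pos: [574.0, -47.9, 39.3]
eef_rot: [[-1.0, 0.0, -0.0], [0.0, -0.0, -1.0], [-0.0, -1.0, 0.0]]
contact_force: [-0.4, 0.2, -6.4]
gripper_width: 31.4
```

{"method": "arm_command", "body": {
  "motion": [
    [[0,0.003,0],0],
    [[0,0.003,0],0],
    [[0,0,0],0],
    [[0,0,0],0]
  ]
}}

```text
time_s: 28.8
ee_pos: [574.3, -47.8, 38.1]
eef_rot: [[-1.0, 0.001, -0.0], [0.0, -0.0, -1.0], [-0.001, -1.0, 0.0]]
contact_force: [-1.6, -0.2, 3.0]
gripper_width: 31.5
```

{"method": "arm_command", "body": {
  "motion": [
    [[0,0.002,0],0],
    [[0,0,0],0],
    [[0,0,0],0]
  ]
}}

```text
time_s: 29.05
ee_pos: [574.4, -47.8, 38.1]
eef_rot: [[-1.0, 0.001, -0.0], [0.0, -0.0, -1.0], [-0.001, -1.0, 0.0]]
contact_force: [-3.5, 0.3, 7.6]
gripper_width: 31.2
```

{"method": "arm_command", "body": {
  "motion": [
    [[0,0,0],0],
    [[0,0,0],0],
    [[0,0,0],0],
    [[0,0,0],0],
    [[0,-0.02,0],0]
  ],
  "gripper": 90
}}

```text
time_s: 29.47
ee_pos: [573.2, -47.9, 41.9]
eef_rot: [[-1.0, -0.002, -0.0], [0.0, 0.0, -1.0], [0.002, -1.0, -0.0]]
contact_force: [-0.7, 0.6, 0.8]
gripper_width: 59.1
```

{"method": "arm_command", "body": {
  "motion": [
    [[0,-0.07,0],0],
    [[0,-0.1,0],0],
    [[0,-0.08,0],0],
    [[0.05,0,-0.06],0],
    [[0.09,0,-0.1],0]
  ]
}}

```text
time_s: 29.88
ee_pos: [535.5, -2.6, 120.0]
eef_rot: [[-1.0, 0.007, -0.007], [0.007, -0.001, -1.0], [-0.007, -1.0, 0.001]]
contact_force: [0.6, 0.7, -0.8]
gripper_width: 59.8
```

{"method": "arm_command", "body": {
  "motion": [
    [[0.09,0,-0.1],0],
    [[0.09,0,-0.1],0],
    [[0.08,0,-0.098],0],
    [[0,0,0],0],
    [[0,0,0],0]
  ]
}}

```text
time_s: 30.3
ee_pos: [453.3, 91.2, 118.5]
eef_rot: [[-1.0, 0.001, 0.004], [-0.004, 0.0, -1.0], [-0.001, -1.0, -0.0]]
contact_force: [0.3, -0.1, 0.4]
gripper_width: 59.7
```

```bash
python3 look.py 17
```

```text
30.3 [453.3  91.2 118.5] 59.7 [ 0.3  -0.05  0.42] [ 0.02 -0.02 -0.02] [[-1.0, 0.001, 0.004], [-0.004, 0.0, -1.0]]
top [643.3 -49. ] 91 113
top [ 599.8 -313.8] 226 128
top [580.4 339.8] 75 135
top [574.6 -48.1] 90 108
top [ 462.5 -215.1] 70 120
top [ 405.3 -247. ] 182 126
```

View pics/s17.png

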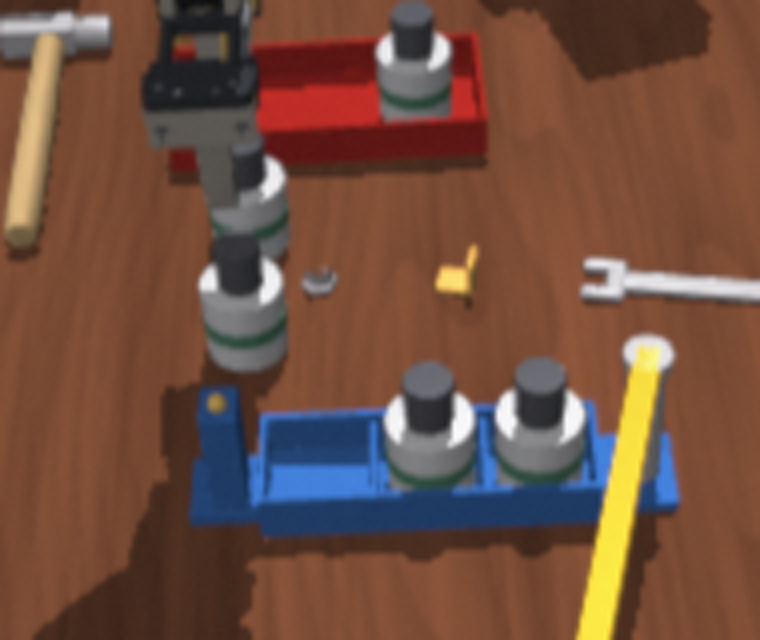

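View pics/t17.png

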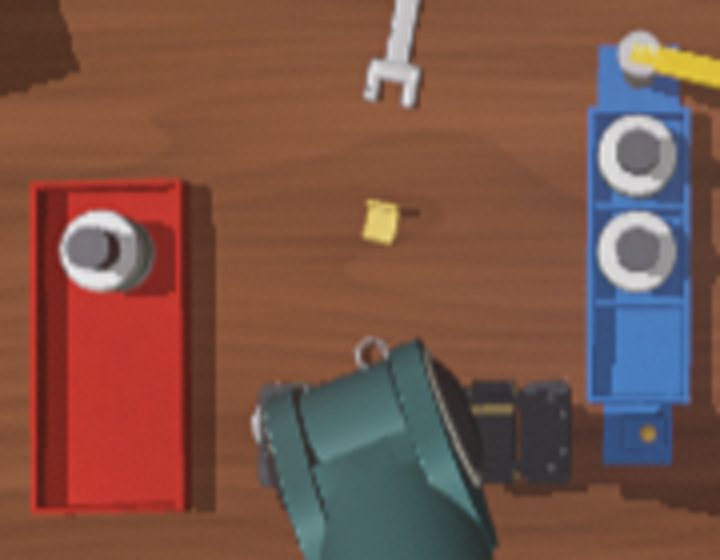

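{"method": "arm_command", "body": {
  "motion": [
    [[0,0.09,0],0],
    [[0,0.09,0],0],
    [[0,0.06,0],0],
    [[0,0.03,0],0],
    [[0,0,0],0]
  ]
}}

```text
time_s: 30.82
ee_pos: [453.3, 88.2, 35.0]
eef_rot: [[-1.0, -0.004, -0.002], [0.002, -0.001, -1.0], [0.004, -1.0, 0.001]]
contact_force: [-0.9, 0.5, -0.3]
gripper_width: 59.1
```

{"method": "arm_command", "body": {
  "motion": [
    [[0,0,0],0],
    [[0,0,0],0],
    [[0,0,0],0],
    [[0,0,0],0],
    [[0,0,0],0]
  ],
  "gripper": 255
}}

```text
time_s: 31.23
ee_pos: [454.8, 89.9, 37.6]
eef_rot: [[-1.0, 0.002, -0.0], [0.0, 0.001, -1.0], [-0.002, -1.0, -0.001]]
contact_force: [-0.1, -0.0, 2.3]
gripper_width: 31.1
```

{"method": "arm_command", "body": {
  "motion": [
    [[0,0,0],0],
    [[0,0,0],0]
  ]
}}

```text
time_s: 31.4
ee_pos: [454.9, 90.0, 37.6]
eef_rot: [[-1.0, 0.002, 0.0], [-0.0, 0.0, -1.0], [-0.002, -1.0, -0.0]]
contact_force: [-0.3, 0.2, 5.5]
gripper_width: 31.4
```

{"method": "arm_command", "body": {
  "motion": [
    [[0,-0.04,0],0],
    [[0,-0.08,0],0],
    [[0,-0.1,0],0],
    [[0,-0.1,0],0],
    [[0,-0.06,0],0]
  ]
}}

```text
time_s: 31.82
ee_pos: [454.4, 89.6, 153.0]
eef_rot: [[-1.0, 0.002, -0.0], [0.0, 0.0, -1.0], [-0.002, -1.0, -0.0]]
contact_force: [0.4, -0.2, -2.6]
gripper_width: 31.1
```

{"method": "arm_command", "body": {
  "motion": [
    [[0,0,0],0],
    [[0,0,0],0],
    [[0,0,0],0],
    [[0,0,0],0],
    [[0,0,0],0]
  ]
}}

```text
time_s: 32.23
ee_pos: [452.8, 89.3, 149.2]
eef_rot: [[-1.0, -0.003, -0.0], [0.0, -0.0, -1.0], [0.003, -1.0, 0.0]]
contact_force: [-0.5, -0.7, -3.2]
gripper_width: 31.2
```

```bash
python3 wt.py; python3 look.py 18
```

```text
32.5333 [-2.65 -3.1  -2.   -2.06 -2.3  -3.5 ] [-0.09  0.32 -2.6 ] [453.8  89.6 150.4]
32.53 [453.8  89.6 150.4] 31.3 [ 0.24  0.64 -3.5 ] [-0.03  0.03 -0.02] [[-1.0, -0.001, -0.0], [0.0, -0.0, -1.0]]
top [643.3 -49. ] 91 113
top [ 599.8 -313.8] 226 128
top [580.4 339.3] 78 135
top [574.6 -48.1] 90 108
top [452.7  75.8] 230 114
top [ 461.8 -215.1] 77 120
top [ 405.6 -246.6] 185 126
```

View pics/s18.png

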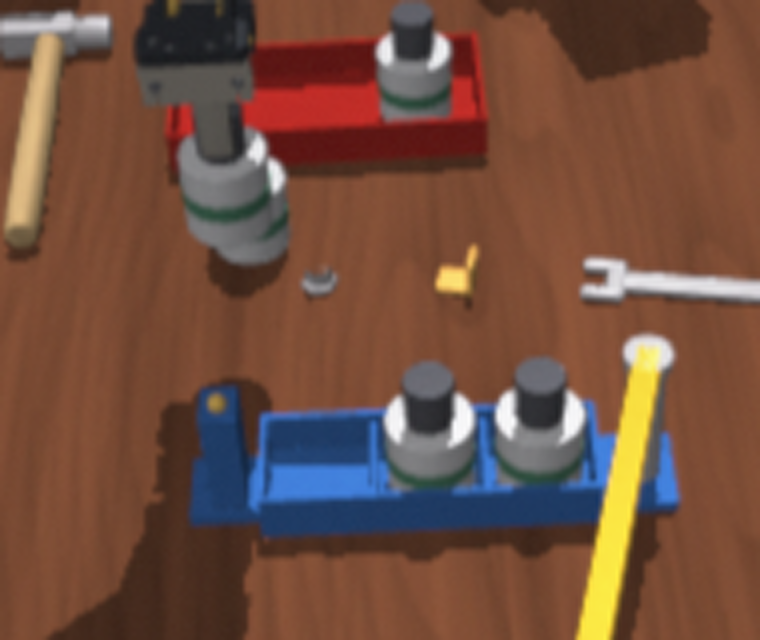

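{"method": "arm_command", "body": {
  "motion": [
    [[0.004,0,-0.06],0],
    [[0.006,0,-0.12],0],
    [[0.006,0,-0.12],0],
    [[0.006,0,-0.12],0],
    [[0.006,0,-0.12],0]
  ]
}}

```text
time_s: 33.05
ee_pos: [445.5, 253.0, 150.9]
eef_rot: [[-1.0, 0.0, -0.001], [0.001, 0.0, -1.0], [-0.0, -1.0, -0.0]]
contact_force: [0.2, -0.3, -1.3]
gripper_width: 30.7
```

{"method": "arm_command", "body": {
  "motion": [
    [[0.006,0,-0.12],0],
    [[0.006,0,-0.1],0],
    [[0,0,-0.058],0],
    [[0,0,0],0],
    [[0,0,0],0]
  ]
}}

```text
time_s: 33.47
ee_pos: [441.5, 335.8, 150.4]
eef_rot: [[-1.0, -0.001, 0.002], [-0.002, -0.0, -1.0], [0.001, -1.0, 0.0]]
contact_force: [-0.2, -0.7, -3.3]
gripper_width: 31.1
```

{"method": "arm_command", "body": {
  "motion": [
    [[0,0.05,0],0],
    [[0,0.08,0],0],
    [[0,0.08,0],0],
    [[0,0.06,0],0],
    [[0,0.03,0],0]
  ]
}}

```text
time_s: 33.88
ee_pos: [441.4, 331.9, 58.4]
eef_rot: [[-1.0, -0.003, -0.003], [0.003, -0.003, -1.0], [0.003, -1.0, 0.003]]
contact_force: [-0.8, -0.9, -2.0]
gripper_width: 31.4
```

```bash
python3 look.py 19
```

```text
33.88 [441.4 331.9  58.4] 31.4 [-0.75 -0.93 -2.05] [-0.02  0.08  0.07] [[-1.0, -0.003, -0.003], [0.003, -0.003, -1.0]]
top [643.3 -49. ] 91 113
top [ 599.8 -313.8] 226 128
top [580.1 338.9] 75 134
top [574.6 -48.1] 90 108
top [ 462.2 -215. ] 68 120
top [453.2 200.9] 105 125
top [427.3 288.2] 180 133
top [ 402.7 -248.2] 151 126
```

View pics/s19.png

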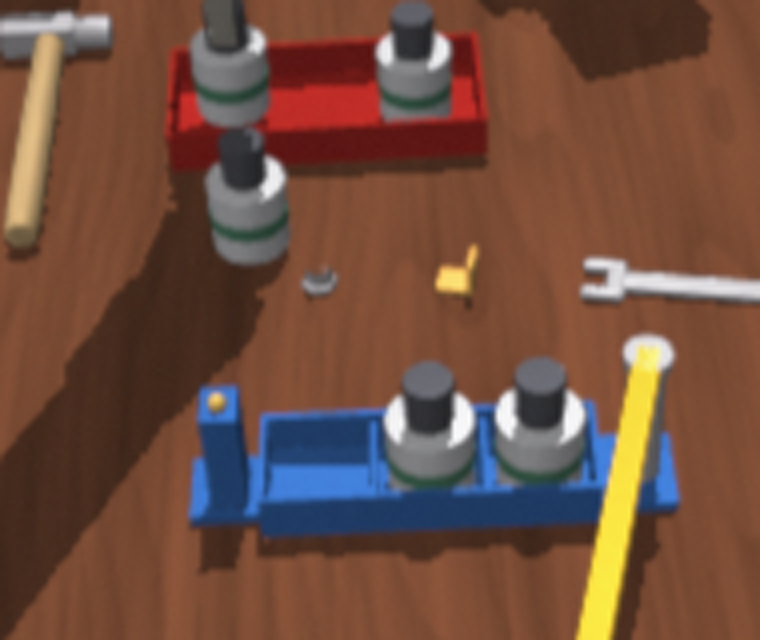

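{"method": "arm_command", "body": {
  "motion": [
    [[0,0.025,0],0],
    [[0,0.02,0],0],
    [[0,0.01,0],0],
    [[0,0,0],0],
    [[0,0,0],0]
  ]
}}

```text
time_s: 34.4
ee_pos: [442.2, 335.1, 44.5]
eef_rot: [[-1.0, 0.0, -0.0], [0.0, 0.0, -1.0], [-0.0, -1.0, -0.0]]
contact_force: [0.1, -0.7, -2.3]
gripper_width: 31.4
```

{"method": "arm_command", "body": {
  "motion": [
    [[0,0.004,0],0],
    [[0,0.004,0],0],
    [[0,0,0],0],
    [[0,0,0],0]
  ]
}}

```text
time_s: 34.73
ee_pos: [442.0, 335.0, 41.9]
eef_rot: [[-1.0, 0.0, -0.0], [0.0, -0.0, -1.0], [-0.0, -1.0, 0.0]]
contact_force: [-0.7, -0.1, -2.0]
gripper_width: 31.1
```

{"method": "arm_command", "body": {
  "motion": [
    [[0,0.003,0],0],
    [[0,0.002,0],0],
    [[0,0,0],0],
    [[0,0,0],0]
  ]
}}

```text
time_s: 35.07
ee_pos: [442.3, 335.4, 41.5]
eef_rot: [[-1.0, 0.001, -0.0], [0.0, 0.0, -1.0], [-0.001, -1.0, -0.0]]
contact_force: [-2.1, 0.4, 6.4]
gripper_width: 31.3
```

{"method": "arm_command", "body": {
  "motion": [
    [[0,0,0],0],
    [[0,0,0],0],
    [[0,0,0],0],
    [[0,0,0],0],
    [[0,-0.02,0],0]
  ],
  "gripper": 90
}}

```text
time_s: 35.48
ee_pos: [441.4, 334.3, 45.5]
eef_rot: [[-1.0, -0.002, -0.0], [0.0, -0.001, -1.0], [0.002, -1.0, 0.001]]
contact_force: [-0.4, -0.5, -0.4]
gripper_width: 59.0
```

{"method": "arm_command", "body": {
  "motion": [
    [[0,-0.07,0],0],
    [[0,-0.1,0],0],
    [[0,-0.07,0],0],
    [[-0.01,0,0.06],0],
    [[-0.01,0,0.1],0]
  ]
}}

```text
time_s: 35.9
ee_pos: [448.5, 290.6, 120.7]
eef_rot: [[-1.0, 0.004, 0.005], [-0.005, 0.004, -1.0], [-0.004, -1.0, -0.004]]
contact_force: [0.7, -0.4, -0.1]
gripper_width: 59.7
```

{"method": "arm_command", "body": {
  "motion": [
    [[-0.01,0,0.1],0],
    [[-0.01,0,0.1],0],
    [[0,0,0.096],0],
    [[0,0,0],0],
    [[0,0,0],0]
  ]
}}

```text
time_s: 36.32
ee_pos: [454.5, 196.7, 118.8]
eef_rot: [[-1.0, 0.001, -0.004], [0.004, -0.0, -1.0], [-0.001, -1.0, 0.0]]
contact_force: [0.4, 0.7, -0.2]
gripper_width: 59.7
```

```bash
python3 look.py 20
```

```text
36.32 [454.5 196.7 118.8] 59.7 [ 0.4   0.68 -0.23] [0.01 0.05 0.04] [[-1.0, 0.001, -0.004], [0.004, -0.0, -1.0]]
top [643.3 -49. ] 91 113
top [ 599.8 -313.8] 226 128
top [580.1 338.8] 77 134
top [574.6 -48.1] 90 108
top [ 461.8 -214.9] 73 120
top [ 406.3 -245.8] 167 126
```

View pics/s20.png

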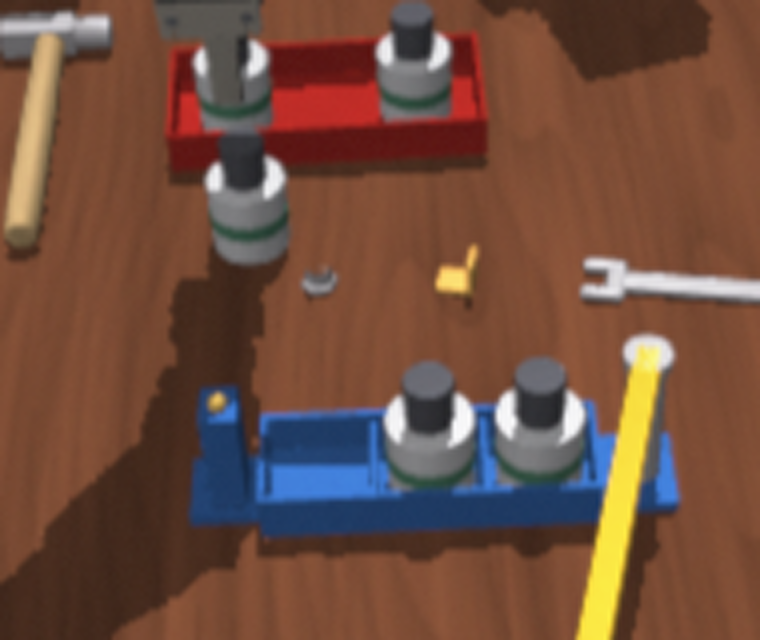

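View pics/t20.png

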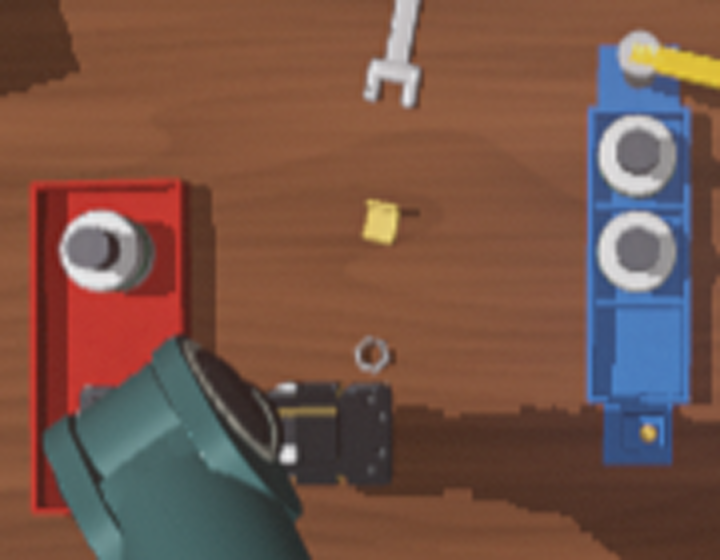

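{"method": "arm_command", "body": {
  "motion": [
    [[0,0.09,0],0],
    [[0,0.09,0],0],
    [[0,0.06,0],0],
    [[0,0.03,0],0],
    [[0,0,0],0]
  ]
}}

```text
time_s: 36.83
ee_pos: [452.4, 199.1, 35.6]
eef_rot: [[-1.0, -0.004, 0.002], [-0.002, -0.001, -1.0], [0.004, -1.0, 0.001]]
contact_force: [-0.2, -0.2, -0.2]
gripper_width: 59.4
```

{"method": "arm_command", "body": {
  "motion": [
    [[0,0,0],0],
    [[0,0,0],0],
    [[0,0,0],0],
    [[0,0,0],0],
    [[0,0,0],0]
  ],
  "gripper": 255
}}

```text
time_s: 37.25
ee_pos: [454.8, 198.7, 38.3]
eef_rot: [[-1.0, 0.002, -0.0], [0.0, 0.001, -1.0], [-0.002, -1.0, -0.001]]
contact_force: [-0.3, 1.3, 2.3]
gripper_width: 31.2
```

{"method": "arm_command", "body": {
  "motion": [
    [[0,0,0],0],
    [[0,0,0],0]
  ]
}}

```text
time_s: 37.42
ee_pos: [454.8, 198.8, 38.2]
eef_rot: [[-1.0, 0.002, -0.0], [0.0, 0.001, -1.0], [-0.002, -1.0, -0.001]]
contact_force: [0.2, -0.2, 5.7]
gripper_width: 31.0
```

{"method": "arm_command", "body": {
  "motion": [
    [[0,-0.04,0],0],
    [[0,-0.08,0],0],
    [[0,-0.1,0],0],
    [[0,-0.1,0],0],
    [[0,-0.06,0],0]
  ]
}}

```text
time_s: 37.83
ee_pos: [454.5, 198.2, 153.6]
eef_rot: [[-1.0, 0.002, -0.0], [0.0, 0.0, -1.0], [-0.002, -1.0, -0.0]]
contact_force: [0.7, 1.2, -2.7]
gripper_width: 31.1
```

{"method": "arm_command", "body": {
  "motion": [
    [[0,0,0],0],
    [[0,0,0],0],
    [[0,0,0],0],
    [[0,0,0],0],
    [[0,0,0],0]
  ]
}}

```text
time_s: 38.25
ee_pos: [452.9, 197.6, 149.7]
eef_rot: [[-1.0, -0.003, -0.0], [0.0, -0.001, -1.0], [0.003, -1.0, 0.001]]
contact_force: [-0.2, 0.0, -1.9]
gripper_width: 31.3
```

```bash
python3 wt.py; python3 look.py 21
```

```text
38.55 [-3.36 -2.68 -3.68 -2.05 -3.07 -1.59] [ 0.12 -0.03 -2.74] [453.9 198.2 151.1]
38.55 [453.9 198.2 151.1] 30.8 [-0.09  0.3  -1.59] [-0.04  0.02 -0.01] [[-1.0, -0.001, -0.0], [0.0, -0.0, -1.0]]
top [643.3 -49. ] 91 113
top [ 599.8 -313.8] 226 128
top [579.9 338.9] 82 134
top [574.6 -48.1] 90 108
top [ 461.3 -214.8] 74 120
top [ 405.2 -246.6] 172 126
```

View pics/s21.png

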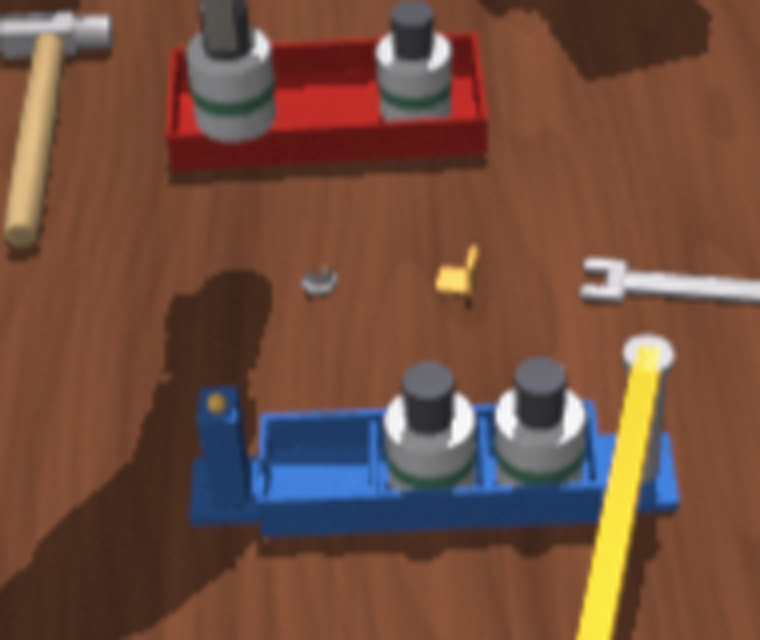

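{"method": "arm_command", "body": {
  "motion": [
    [[-0.02,0,-0.05],0],
    [[-0.04,0,-0.1],0],
    [[-0.048,0,-0.11],0],
    [[-0.048,0,-0.11],0],
    [[-0.032,0,-0.087],0]
  ]
}}

```text
time_s: 39.07
ee_pos: [511.5, 337.8, 151.4]
eef_rot: [[-1.0, 0.001, -0.0], [0.0, 0.001, -1.0], [-0.001, -1.0, -0.001]]
contact_force: [-0.7, -1.3, -2.1]
gripper_width: 31.0
```

{"method": "arm_command", "body": {
  "motion": [
    [[0,0,0],0],
    [[0,0,0],0],
    [[0,0,0],0],
    [[0,0.04,0],0],
    [[0,0.05,0],0]
  ]
}}

```text
time_s: 39.48
ee_pos: [511.4, 334.3, 124.8]
eef_rot: [[-1.0, 0.003, -0.002], [0.002, 0.001, -1.0], [-0.003, -1.0, -0.001]]
contact_force: [0.5, 0.4, -2.4]
gripper_width: 31.1
```

```bash
python3 look.py 22
```

```text
39.48 [511.4 334.3 124.8] 31.1 [ 0.48  0.37 -2.39] [0.02 0.01 0.01] [[-1.0, 0.003, -0.002], [0.002, 0.001, -1.0]]
top [643.3 -49. ] 91 113
top [ 599.8 -313.8] 226 128
top [579.3 338. ] 82 134
top [574.4 -48. ] 88 108
top [ 461.6 -215.5] 69 120
top [434.  337.6] 202 137
top [ 396.9 -251.7] 133 127
```

View pics/s22.png

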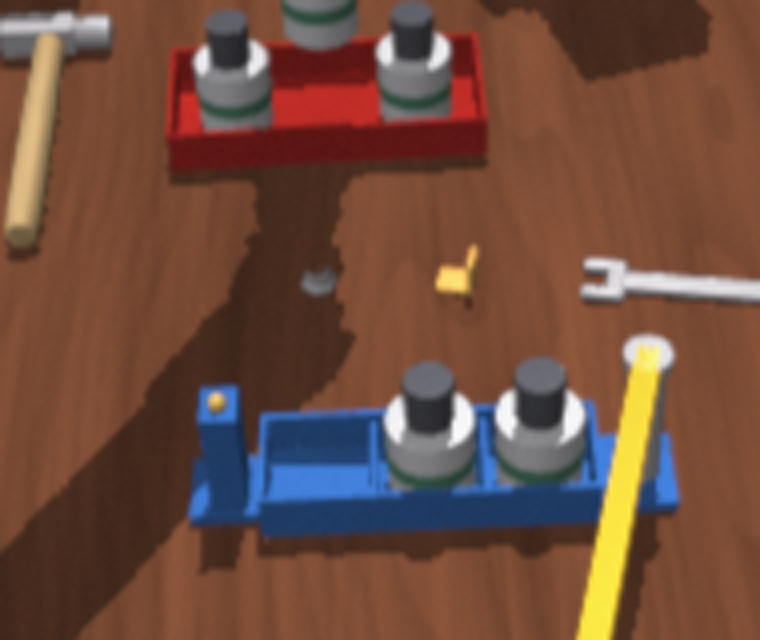

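{"method": "arm_command", "body": {
  "motion": [
    [[0,0.06,0],0],
    [[0,0.07,0],0],
    [[0,0.06,0],0],
    [[0,0.04,0],0],
    [[0,0.02,0],0]
  ]
}}

```text
time_s: 40.0
ee_pos: [509.8, 333.8, 47.8]
eef_rot: [[-1.0, -0.002, -0.001], [0.001, -0.002, -1.0], [0.002, -1.0, 0.002]]
contact_force: [0.1, 0.2, -2.2]
gripper_width: 31.2
```

{"method": "arm_command", "body": {
  "motion": [
    [[0,0,0],0],
    [[0,0,0],0],
    [[0,0,0],0],
    [[0,0.007,0],0],
    [[0,0.003,0],0]
  ]
}}

```text
time_s: 40.42
ee_pos: [510.9, 335.5, 47.1]
eef_rot: [[-1.0, 0.001, -0.0], [0.0, 0.001, -1.0], [-0.001, -1.0, -0.001]]
contact_force: [0.4, -0.7, -2.3]
gripper_width: 31.5
```

{"method": "arm_command", "body": {
  "motion": [
    [[0,0,0],0],
    [[0,0.003,0],0],
    [[0,0,0],0],
    [[0,0,0],0],
    [[0,0,0],0]
  ]
}}

```text
time_s: 40.83
ee_pos: [510.5, 335.2, 45.5]
eef_rot: [[-1.0, 0.0, -0.0], [0.0, -0.0, -1.0], [-0.0, -1.0, 0.0]]
contact_force: [0.3, 0.4, -3.0]
gripper_width: 30.9
```

{"method": "arm_command", "body": {
  "motion": [
    [[0,0.005,0],0],
    [[0,0.004,0],0],
    [[0,0,0],0],
    [[0,0,0],0]
  ]
}}

```text
time_s: 41.17
ee_pos: [510.3, 335.2, 42.6]
eef_rot: [[-1.0, -0.0, -0.0], [0.0, -0.0, -1.0], [0.0, -1.0, 0.0]]
contact_force: [-0.6, 0.6, -2.9]
gripper_width: 31.2
```

{"method": "arm_command", "body": {
  "motion": [
    [[0,0.003,0],0],
    [[0,0.002,0],0],
    [[0,0,0],0],
    [[0,0,0],0]
  ]
}}

```text
time_s: 41.5
ee_pos: [510.6, 335.6, 42.3]
eef_rot: [[-1.0, 0.001, -0.0], [0.0, 0.0, -1.0], [-0.001, -1.0, -0.0]]
contact_force: [-2.2, -0.2, 5.7]
gripper_width: 31.4
```

{"method": "arm_command", "body": {
  "motion": [
    [[0,0.003,0],0],
    [[0,0,0],0],
    [[0,0,0],0]
  ]
}}

```text
time_s: 41.75
ee_pos: [510.6, 335.6, 42.2]
eef_rot: [[-1.0, 0.001, -0.0], [0.0, -0.0, -1.0], [-0.001, -1.0, 0.0]]
contact_force: [-3.6, -2.5, 10.2]
gripper_width: 31.2
```

{"method": "arm_command", "body": {
  "motion": [
    [[0,0,0],0],
    [[0,0,0],0],
    [[0,0,0],0],
    [[0,0,0],0],
    [[0,-0.02,0],0]
  ],
  "gripper": 90
}}

```text
time_s: 42.17
ee_pos: [509.7, 334.6, 45.2]
eef_rot: [[-1.0, -0.002, -0.0], [0.0, -0.001, -1.0], [0.002, -1.0, 0.001]]
contact_force: [-0.2, 0.4, -1.3]
gripper_width: 59.3
```

{"method": "arm_command", "body": {
  "motion": [
    [[0,-0.07,0],0],
    [[0,-0.1,0],0],
    [[0,-0.1,0],0],
    [[0,-0.08,0],0],
    [[0,0,0.06],0]
  ]
}}

```text
time_s: 42.58
ee_pos: [512.2, 323.2, 157.5]
eef_rot: [[-1.0, 0.008, 0.004], [-0.004, 0.008, -1.0], [-0.008, -1.0, -0.008]]
contact_force: [-0.3, 1.3, 0.0]
gripper_width: 59.5
```

{"method": "arm_command", "body": {
  "motion": [
    [[0,0,0.12],0],
    [[0,0,0.13],0],
    [[0,0,0.13],0],
    [[0,0,0.13],0],
    [[0,0,0.13],0]
  ]
}}

```text
time_s: 43.0
ee_pos: [510.2, 123.5, 151.8]
eef_rot: [[-1.0, 0.001, 0.0], [-0.0, -0.0, -1.0], [-0.001, -1.0, 0.0]]
contact_force: [0.6, -1.1, -0.2]
gripper_width: 59.7
```

{"method": "arm_command", "body": {
  "motion": [
    [[-0.01,0,0.13],0],
    [[-0.02,0,0.13],0],
    [[-0.02,0,0.13],0],
    [[-0.02,0,0.13],0],
    [[-0.02,0,0.13],0]
  ]
}}

```text
time_s: 43.42
ee_pos: [537.4, -71.7, 151.9]
eef_rot: [[-1.0, 0.001, -0.0], [0.0, -0.0, -1.0], [-0.001, -1.0, 0.0]]
contact_force: [-0.5, 0.4, -0.2]
gripper_width: 59.5
```

```bash
python3 look.py 23
```

```text
43.42 [537.4 -71.7 151.9] 59.5 [-0.52  0.41 -0.21] [ 0.01 -0.04 -0.01] [[-1.0, 0.001, -0.0], [0.0, -0.0, -1.0]]
top [643.3 -49. ] 91 113
top [ 599.8 -313.8] 226 128
top [580.2 338.9] 76 134
top [490.5 341.7] 83 136
top [433.2 339. ] 84 137
```

View pics/sf23.png

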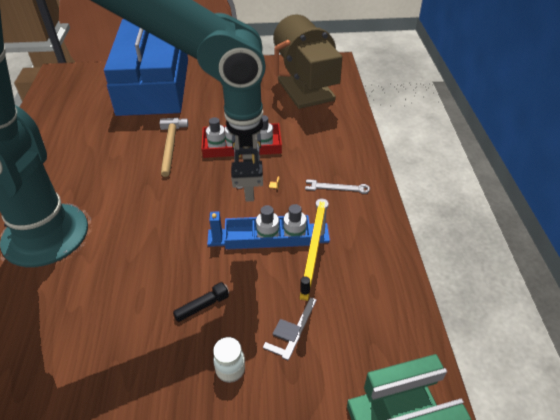

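View pics/tf23.png

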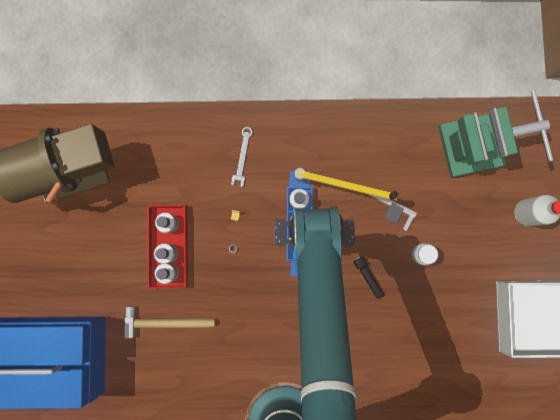

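```bash
python3 - <<'E'
from h import *
a=cv2.imread("pics/tf23.png");b=cv2.imread("pics/sf23.png")
x=cv2.resize(a[195:295,140:200],None,fx=5.5,fy=5.5,interpolation=cv2.INTER_CUBIC);y=cv2.resize(b[105:175,190:290],None,fx=4,fy=4,interpolation=cv2.INTER_CUBIC)
c=np.zeros((max(x.shape[0],y.shape[0]),x.shape[1]+y.shape[1],3),np.uint8);c[:x.shape[0],:x.shape[1]]=x;c[:y.shape[0],x.shape[1]:]=y
cv2.imwrite("pics/tray23.png",c)
E
```

```text
(no output)
```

View pics/tray23.png

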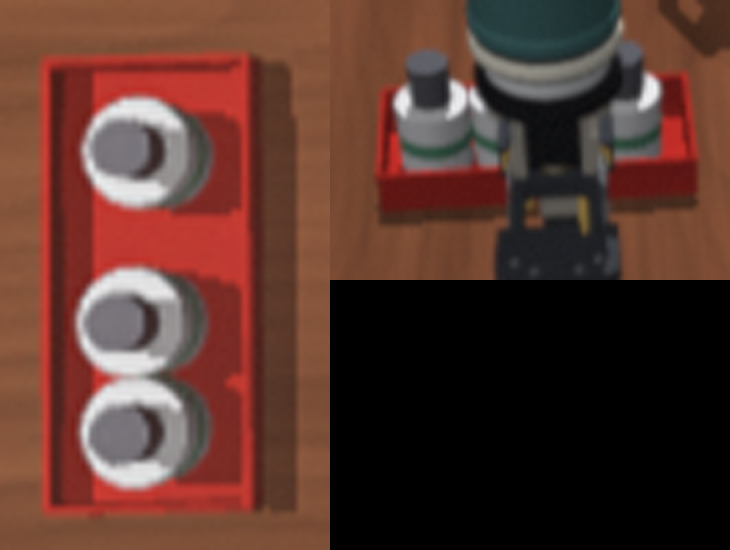

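```bash
python3 - <<'E'
from h import *
t=Cam("top");c=Cam("side")
P=[[650,-304.5,152],[650,-304.5,112]]
print(c.proj(P),t.proj(P))
a=cv2.imread("pics/tf23.png");b=cv2.imread("pics/sf23.png")
x=cv2.resize(a[165:225,360:430],None,fx=5.5,fy=5.5,interpolation=cv2.INTER_CUBIC);y=cv2.resize(b[260:310,280:340],None,fx=5.5,fy=5.5,interpolation=cv2.INTER_CUBIC)
q=np.zeros((max(x.shape[0],y.shape[0]),x.shape[1]+y.shape[1],3),np.uint8);q[:x.shape[0],:x.shape[1]]=x;q[:y.shape[0],x.shape[1]:]=y
cv2.imwrite("pics/knob23.png",q)
print((t.proj(P)-[360,165])*5.5,(c.proj(P)-[280,260])*5.5+[385,0])
E
```

```text
[[308.94280763 278.82268071]
 [308.3566615  290.56880954]] [[394.91205538 191.66518909]
 [392.2303147  193.25506998]]
[[192.01630459 146.65853998]
 [177.26673087 155.4028849 ]] [[544.18544198 103.52474393]
 [540.96163824 168.12845245]]
```

View pics/knob23.png

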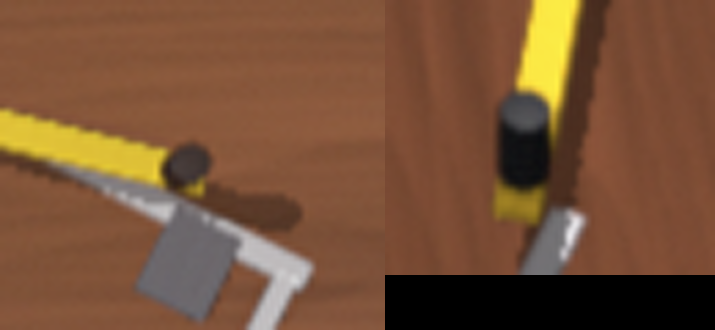

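```bash
python3 - <<'E'
from h import *
t=Cam("top");c=Cam("side")
a=t.back((394.5,194.1),152)[0];b=c.back((305.5,280),152)[0]; print(a,b)
for p in (a,b): print(np.hypot(708.5-p[0],-49.5-p[1]),np.arctan2(-49.5-p[1],708.5-p[0]))
print(ctrl.get_state()["ee_pos"])
E
```

```text
[ 643.45387807 -303.23305561  152.        ] [ 642.85459642 -306.88541852  152.        ]
261.93789624031723 1.3198440666958187
265.6248721040209 1.3210731255705848
[537.67749048 -77.99590592 151.51291856]
```

{"method": "arm_command", "body": {
  "motion": [
    [[-0.05,0,0.108],0],
    [[-0.05,0,0.108],0],
    [[-0.05,0,0.108],0],
    [[-0.05,0,0.108],0],
    [[-0.05,0,0.108],0]
  ],
  "gripper": 60
}}

```text
time_s: 43.93
ee_pos: [613.1, -232.4, 151.7]
eef_rot: [[-1.0, 0.0, 0.001], [-0.001, 0.0, -1.0], [-0.0, -1.0, -0.0]]
contact_force: [0.7, 1.0, 0.8]
gripper_width: 70.8
```

{"method": "arm_command", "body": {
  "motion": [
    [[-0.05,0,0.108],0],
    [[-0.05,0,0.107],0],
    [[0,0,0],0],
    [[0,0,0],0],
    [[0,0,0],0]
  ]
}}

```text
time_s: 44.35
ee_pos: [642.3, -294.6, 151.0]
eef_rot: [[-1.0, -0.001, 0.001], [-0.001, 0.002, -1.0], [0.001, -1.0, -0.002]]
contact_force: [0.7, 0.6, 0.2]
gripper_width: 70.3
```

{"method": "arm_command", "body": {
  "motion": [
    [[0,0,0],0],
    [[0,0,0],0],
    [[0,0,0],0]
  ]
}}

```text
time_s: 44.6
ee_pos: [642.5, -294.8, 151.9]
eef_rot: [[-1.0, 0.0, 0.002], [-0.002, 0.0, -1.0], [-0.0, -1.0, -0.0]]
contact_force: [0.9, -0.8, 0.1]
gripper_width: 70.4
```

```bash
python3 st.py
```

```text
44.6 [ 642.5 -294.8  151.9] 70.4 [ 0.89 -0.79  0.14] [ 0.05 -0.01  0.06]
```

{"method": "arm_command", "body": {
  "motion": [
    [[0,0,0.032],0],
    [[0,0.06,0],0],
    [[0,0.06,0],0],
    [[0,0.04,0],0],
    [[0,0,0],0]
  ]
}}

```text
time_s: 45.02
ee_pos: [640.1, -305.6, 100.1]
eef_rot: [[-1.0, -0.005, -0.0], [0.0, 0.002, -1.0], [0.005, -1.0, -0.002]]
contact_force: [-0.8, -0.5, 0.2]
gripper_width: 70.3
```

{"method": "arm_command", "body": {
  "motion": [
    [[0,0,0],0],
    [[0,0,0],0],
    [[0,0,0],0],
    [[0,0,0],0],
    [[0,0,0],0]
  ],
  "gripper": 255
}}

```text
time_s: 45.43
ee_pos: [642.7, -306.1, 104.3]
eef_rot: [[-1.0, 0.001, -0.0], [0.0, -0.001, -1.0], [-0.001, -1.0, 0.001]]
contact_force: [0.0, 1.0, 0.3]
gripper_width: 39.1
```

{"method": "arm_command", "body": {
  "motion": [
    [[0,0,0],0],
    [[0,0,0],0],
    [[0,0,0],0],
    [[0,0,0],0],
    [[0,0,0],0]
  ]
}}

```text
time_s: 45.85
ee_pos: [642.8, -304.5, 103.6]
eef_rot: [[-1.0, 0.0, 0.001], [-0.001, 0.001, -1.0], [-0.0, -1.0, -0.001]]
contact_force: [0.3, 2.7, 0.5]
gripper_width: 19.3
```

```bash
python3 st.py; python3 look.py 24
```

```text
45.85 [ 642.8 -304.5  103.6] 19.3 [0.28 2.68 0.49] [ 0.89 -0.1  -0.04]
45.85 [ 642.8 -304.5  103.6] 19.3 [0.28 2.68 0.49] [ 0.89 -0.1  -0.04] [[-1.0, 0.0, 0.001], [-0.001, 0.001, -1.0]]
top [ 709.3 -337.1] 130 133
top [ 669.3 -297.8] 105 128
top [643.3 -49. ] 91 113
top [ 604.2 -308.7] 214 128
top [580.3 339. ] 80 134
top [574.6 -48.1] 90 108
top [490.5 341.7] 83 136
top [ 462.  -215.4] 79 120
top [ 404.2 -248.3] 213 126
top [433.5 339.3] 83 137
```

View pics/sf24.png

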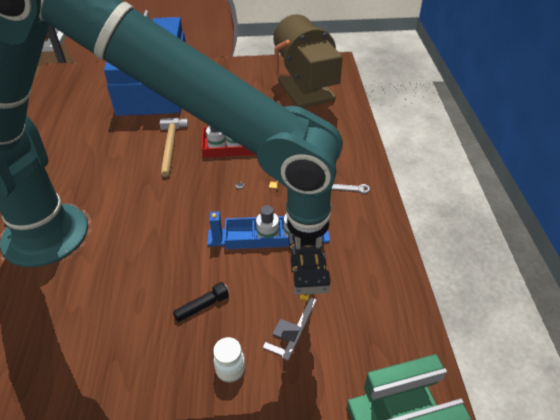

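```bash
python3 - <<'E'
import numpy as np
h=np.array([708.5,-49.8]); p=np.array([642.9,-304.5]); d=p-h
r0=np.hypot(*d); f0=np.arctan2(-d[1],-d[0]); print(r0,f0)
ph=np.linspace(f0,0.10,21); r=np.linspace(r0,262,21)
P=h+r[:,None]*np.c_[-np.cos(ph),-np.sin(ph)]
D=np.round(-np.diff(P,axis=0)/300,3)
for i in range(0,20,5): print([[[a,0,b],0] for a,b in D[i:i+5].tolist()],P[i+5].round(1))
E
```

```text
263.01226207156196 1.3187170821550267
[[[0.051, 0, -0.015], 0], [[0.05, 0, -0.018], 0], [[0.049, 0, -0.021], 0], [[0.048, 0, -0.024], 0], [[0.046, 0, -0.027], 0]] [ 569.6 -272.9]
[[[0.044, 0, -0.03], 0], [[0.042, 0, -0.032], 0], [[0.04, 0, -0.035], 0], [[0.038, 0, -0.037], 0], [[0.036, 0, -0.039], 0]] [ 509.3 -220.8]
[[[0.033, 0, -0.042], 0], [[0.031, 0, -0.044], 0], [[0.028, 0, -0.045], 0], [[0.025, 0, -0.047], 0], [[0.022, 0, -0.048], 0]] [ 467.4 -153.1]
[[[0.019, 0, -0.05], 0], [[0.016, 0, -0.051], 0], [[0.013, 0, -0.052], 0], [[0.01, 0, -0.052], 0], [[0.007, 0, -0.053], 0]] [447.8 -76. ]
```

{"method": "arm_command", "body": {
  "motion": [
    [[0.051,0,-0.015],0],
    [[0.05,0,-0.018],0],
    [[0.049,0,-0.021],0],
    [[0.048,0,-0.024],0],
    [[0.046,0,-0.027],0]
  ]
}}

```text
time_s: 46.37
ee_pos: [569.6, -274.4, 103.4]
eef_rot: [[-1.0, 0.003, -0.002], [0.002, -0.001, -1.0], [-0.003, -1.0, 0.001]]
contact_force: [5.0, 2.4, -2.0]
gripper_width: 18.9
```

{"method": "arm_command", "body": {
  "motion": [
    [[0.044,0,-0.03],0],
    [[0.042,0,-0.032],0],
    [[0.04,0,-0.035],0],
    [[0.038,0,-0.037],0],
    [[0.036,0,-0.039],0]
  ]
}}

```text
time_s: 46.78
ee_pos: [507.9, -225.2, 103.4]
eef_rot: [[-1.0, -0.0, -0.004], [0.004, -0.003, -1.0], [0.0, -1.0, 0.003]]
contact_force: [-0.7, -4.8, -0.4]
gripper_width: 19.0
```

{"method": "arm_command", "body": {
  "motion": [
    [[0.033,0,-0.042],0],
    [[0.031,0,-0.044],0],
    [[0.028,0,-0.045],0],
    [[0.025,0,-0.047],0],
    [[0.022,0,-0.048],0]
  ]
}}

```text
time_s: 47.2
ee_pos: [463.7, -158.5, 103.2]
eef_rot: [[-1.0, -0.005, -0.006], [0.006, -0.004, -1.0], [0.005, -1.0, 0.004]]
contact_force: [-3.7, -4.6, 2.6]
gripper_width: 19.0
```

{"method": "arm_command", "body": {
  "motion": [
    [[0.019,0,-0.05],0],
    [[0.016,0,-0.051],0],
    [[0.013,0,-0.052],0],
    [[0,0,0],0],
    [[0,0,0],0]
  ]
}}

```text
time_s: 47.62
ee_pos: [449.5, -110.1, 103.0]
eef_rot: [[-1.0, -0.006, -0.001], [0.002, -0.002, -1.0], [0.006, -1.0, 0.002]]
contact_force: [-6.8, -3.1, 4.6]
gripper_width: 19.1
```

```bash
python3 look.py 25
```

```text
47.62 [ 449.5 -110.1  103. ] 19.1 [-6.79 -3.14  4.61] [-0.45  1.64 -0.25] [[-1.0, -0.006, -0.001], [0.002, -0.002, -1.0]]
top [641.9 -45.9] 68 113
top [ 598.6 -313.7] 216 128
top [580.5 339.1] 78 134
top [574.6 -48.1] 90 108
top [490.6 341.9] 82 136
top [433.2 339. ] 84 137
top [ 391.1 -255.1] 120 128
```

View pics/s25.png

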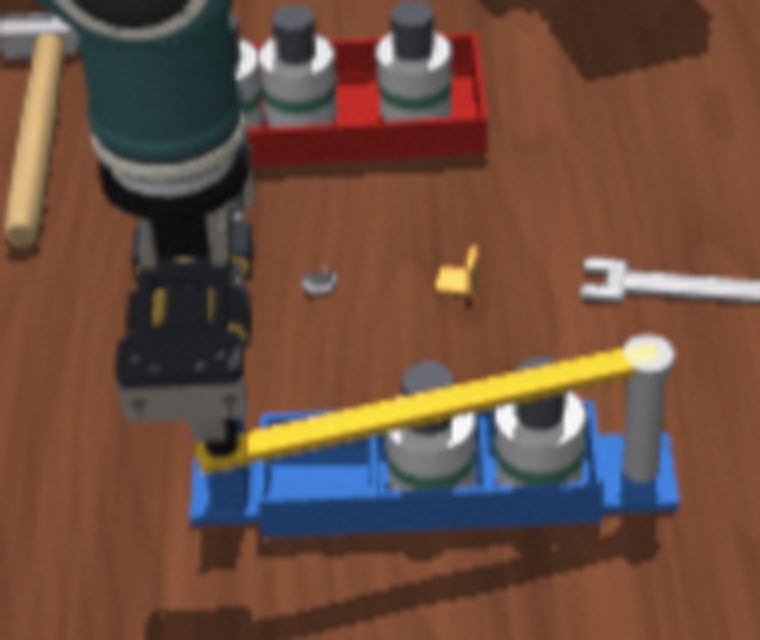

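{"method": "arm_command", "body": {
  "motion": [
    [[0.003,0,-0.045],0],
    [[0.002,0,-0.045],0],
    [[0.002,0,-0.04],0],
    [[0,0,0],0],
    [[0,0,0],0]
  ]
}}

```text
time_s: 48.13
ee_pos: [444.9, -71.1, 102.9]
eef_rot: [[-1.0, -0.012, -0.002], [0.002, -0.002, -1.0], [0.012, -1.0, 0.002]]
contact_force: [-14.2, -1.9, 13.3]
gripper_width: 19.1
```

{"method": "arm_command", "body": {
  "motion": [
    [[0,0,-0.02],0],
    [[0,0,-0.015],0],
    [[0,0,-0.015],0],
    [[0,0,-0.015],0],
    [[0,0,0],0]
  ]
}}

```text
time_s: 48.55
ee_pos: [444.7, -52.8, 102.9]
eef_rot: [[-1.0, -0.012, -0.004], [0.004, -0.003, -1.0], [0.012, -1.0, 0.003]]
contact_force: [-15.6, -1.1, 14.4]
gripper_width: 18.7
```

```bash
python3 look.py 26
```

```text
48.55 [444.7 -52.8 102.9] 18.7 [-15.6   -1.13  14.4 ] [ 0.02  3.62 -0.36] [[-1.0, -0.012, -0.004], [0.004, -0.003, -1.0]]
top [ 598.6 -313.7] 216 128
top [580.1 338.9] 77 134
top [490.5 341.7] 83 136
top [438.9  34.4] 233 112
top [433.2 339. ] 84 137
```

View pics/s26.png

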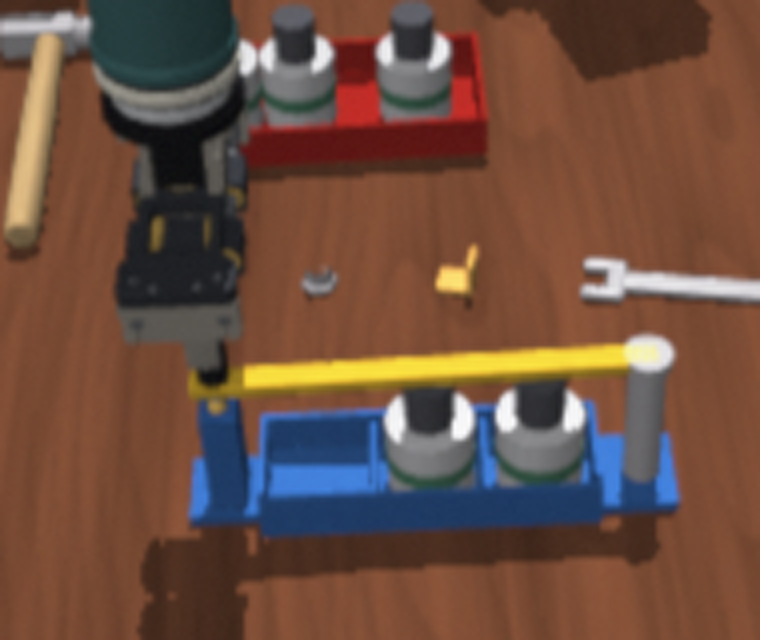

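{"method": "arm_command", "body": {
  "motion": [
    [[0.01,0,0],0],
    [[0.01,0,0],0],
    [[0,0,-0.007],0],
    [[0,0,-0.007],0],
    [[0,0,0],0]
  ]
}}

```text
time_s: 49.07
ee_pos: [444.7, -46.7, 103.1]
eef_rot: [[-1.0, -0.001, -0.001], [0.001, -0.001, -1.0], [0.001, -1.0, 0.001]]
contact_force: [0.2, -3.0, -4.1]
gripper_width: 18.8
```

```bash
python3 st.py
```

```text
49.07 [444.7 -46.7 103.1] 18.8 [ 0.16 -2.97 -4.12] [-0.69 -0.02 -0.34]
```

{"method": "arm_command", "body": {
  "motion": [
    [[0,0,-0.006],0],
    [[0,0,-0.006],0],
    [[0,0,0],0],
    [[0,0,0],0]
  ]
}}

```text
time_s: 49.4
ee_pos: [444.6, -46.6, 103.1]
eef_rot: [[-1.0, -0.001, -0.002], [0.002, -0.005, -1.0], [0.001, -1.0, 0.005]]
contact_force: [1.5, -13.2, -3.2]
gripper_width: 19.6
```

```bash
python3 look.py 27
```

```text
49.4 [444.6 -46.6 103.1] 19.6 [  1.5  -13.25  -3.22] [-2.76 -0.14 -0.3 ] [[-1.0, -0.001, -0.002], [0.002, -0.005, -1.0]]
top [ 598.6 -313.7] 216 128
top [580.5 339.1] 78 134
top [490.5 341.7] 83 136
top [433.5 338.8] 86 137
```

View pics/s27.png

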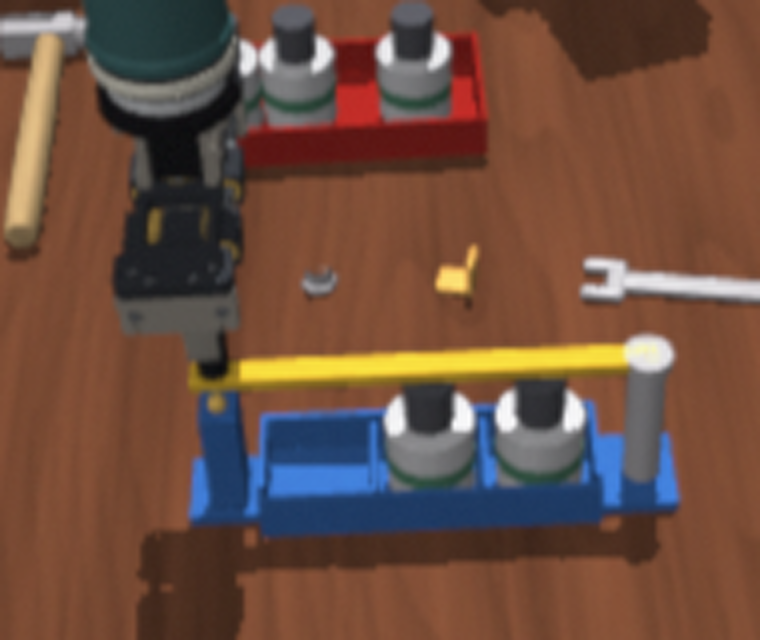

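{"method": "arm_command", "body": {
  "motion": [
    [[0,0,0.006],0],
    [[0,0,0.004],0],
    [[0,0,0],0],
    [[0,0,0],0]
  ]
}}

```text
time_s: 49.83
ee_pos: [444.7, -46.7, 103.1]
eef_rot: [[-1.0, -0.001, -0.001], [0.001, -0.001, -1.0], [0.001, -1.0, 0.001]]
contact_force: [-0.5, -5.9, -5.1]
gripper_width: 19.0
```

{"method": "arm_command", "body": {
  "motion": [
    [[0,0,0],0],
    [[0,0,0],0],
    [[0,0,0],0],
    [[0,0,0],0],
    [[0,0,0],0]
  ],
  "gripper": 60
}}

```text
time_s: 50.25
ee_pos: [445.3, -44.8, 103.6]
eef_rot: [[-1.0, 0.001, 0.001], [-0.001, 0.0, -1.0], [-0.001, -1.0, -0.0]]
contact_force: [0.5, 0.1, -0.1]
gripper_width: 50.6
```

{"method": "arm_command", "body": {
  "motion": [
    [[0,0,0],0],
    [[0,-0.05,0],0],
    [[0,-0.1,0],0],
    [[0,-0.12,0],0],
    [[0,-0.12,0],0]
  ]
}}

```text
time_s: 50.67
ee_pos: [444.2, -45.0, 221.4]
eef_rot: [[-1.0, -0.002, 0.0], [-0.0, 0.001, -1.0], [0.002, -1.0, -0.001]]
contact_force: [0.6, -0.3, -0.1]
gripper_width: 70.2
```

{"method": "arm_command", "body": {
  "motion": [
    [[0,-0.1,0],0],
    [[0,0,-0.1],0],
    [[0,0,-0.13],0],
    [[0,0,-0.13],0],
    [[0,0,-0.13],0]
  ]
}}

```text
time_s: 51.08
ee_pos: [444.8, 103.1, 250.9]
eef_rot: [[-1.0, 0.001, -0.001], [0.001, -0.0, -1.0], [-0.001, -1.0, 0.0]]
contact_force: [1.5, 0.5, -0.2]
gripper_width: 70.2
```

{"method": "arm_command", "body": {
  "motion": [
    [[0,0,0],0],
    [[0,0,0],0],
    [[0,0,0],0],
    [[0,0,0],0]
  ]
}}

```text
time_s: 51.42
ee_pos: [445.0, 100.2, 250.2]
eef_rot: [[-1.0, -0.0, -0.002], [0.002, -0.001, -1.0], [0.0, -1.0, 0.001]]
contact_force: [-0.2, -0.5, 0.5]
gripper_width: 70.7
```

```bash
python3 look.py 28
```

```text
51.42 [445.  100.2 250.2] 70.7 [-0.22 -0.5   0.47] [ 0.02 -0.02  0.03] [[-1.0, -0.0, -0.002], [0.002, -0.001, -1.0]]
top [ 598.6 -313.7] 216 128
top [580.4 339.1] 79 134
top [490.8 341.3] 86 136
top [ 462.7 -215.6] 68 120
top [432.9 337.6] 94 137
```

View pics/s28.png

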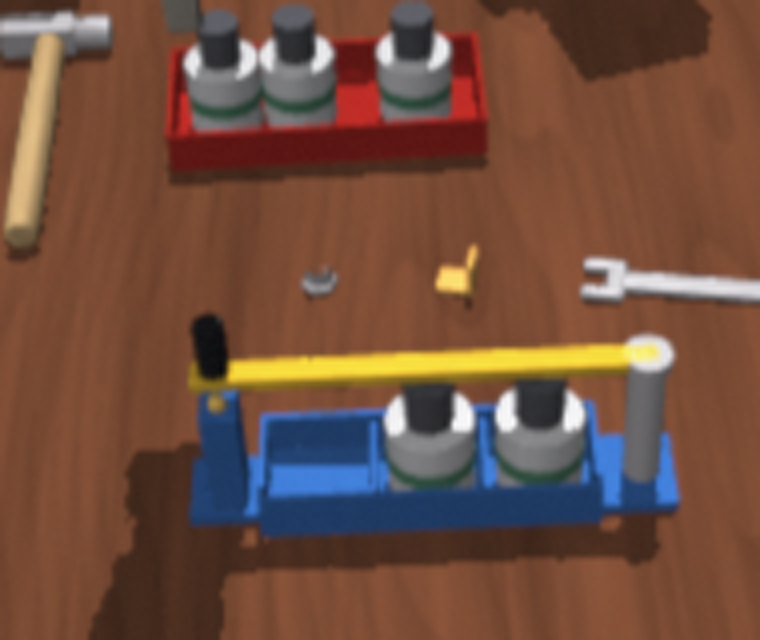

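View pics/tf28.png

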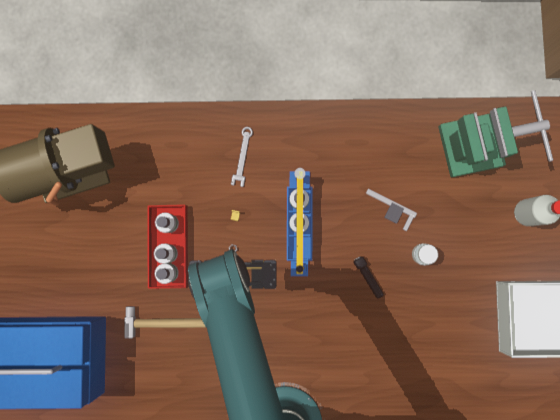

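```bash
python3 - <<'E'
from h import *
t=Cam("top");c=Cam("side")
print(c.back((160+208/4,115+323/4),152)[0])
print(t.back((299.5,268.5),152)[0])
a=cv2.imread("pics/tf28.png"); crop(a,280,160,45,125,4.7,"pics/k28.png")
im=cv2.imread("pics/tf28.png"); cam=t
E
```

```text
[448.48530369 -49.67427992 152.        ]
[447.50445301 -46.73059088 152.        ]
```

View pics/k28.png

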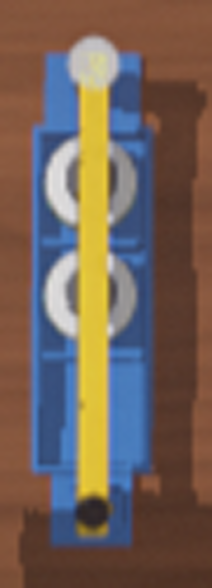

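The bar lies along the carrier's centre line, past the ball. All five cartridges stand sorted and the robot is clear, so I'm handing in.

```bash
python3 - <<'E'
from rig import ctrl
print(ctrl.finish_job())
E
```

```text
the job is handed in; nothing more can be done
None
```

The job is handed in: five cartridges were present, and all are sorted with the keeper bar shut; the rig gave no verdict. I swung the bar open to about 1.32 rad, weighed each cartridge by lifting, then shut the bar at about 50 s.

| Group | Weight felt | Where they stand |
|---|---|---|
| Full (2) | about 5.4 N and 6.4 N | far and middle carrier cells |
| Leaked (3) | about 2.3 N, 2.6 N and 2.7 N | red tray |

**Last checks:**
- **Cartridges:** the last pictures show all five standing upright, inside the position limits by my estimate.
- **Bar:** it stopped hard at the expected shut position (about 13 N back). Both cameras then put the knob within 3 mm of that line after I let go. I had no direct reading of the joint.
- **Bystanders:** none appeared moved in the last pictures.

**What disagreed or went wrong:**
- **Tool height:** the fingertips sat about 30 mm higher than the reported TCP height. My first pinch closed above the knob, so I re-gripped lower and placed each cartridge relative to its own pick-up height.
- **Bar angle:** the knob slipped about 7 mm in the fingers while opening, so the bar ended at 1.32 rad instead of 1.35.
- **Tray spacing:** a later picture showed one tray cartridge about 20 mm off where I set it, touching its neighbour, which had moved about 9 mm. Both were still upright and within limits, so I left them.

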